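# Empty the tilting jar of nuts and cap it again

### The job

Unscrew the cap from the leaning metal jar and set it aside, then pull the jar over by its side lever so that all three square nuts inside end up lying in the shallow tray in front of it. Swing the jar back to where it stood against its stop, put the cap on again and screw it down fully home, as far as it turns. Leave the two bottles and the timer where they are.

Things in the scene. Friction and masses are not known exactly. Their poses are not given: they have to be found in the camera images.
- stand: Grey metal stand fixed to the worktop: base plate 70 x 130 mm, a column 142 mm high behind the jar (73 to 95 mm behind the origin), two arms (10 mm thick, 37 mm either side of the middle) that hold the jar's pivot. Origin on the worktop under the pivot; x points backwards (away from the mouth), y to the lever's side, z up.
- jar (a joint): Tilt of the jar about its pivot, rad. 0: at its rest stop, axis leaning 25 degrees from vertical, mouth towards the stand's -x. Grows as the mouth swings on down over -x; end stop 2.09, where the mouth points 55 degrees below level. Stiff pivot (0.25 N m friction): it stays where it is left.
- jar_pivot (a point): Point where the jar's axis meets the pivot axis (along the stand's y), 130 mm above the stand's origin. Turns with the jar; axes as jar_mouth. Plain metal jar, outer diameter 44, inner 38, 113 mm long, from 48 mm below this point to the rim 65 mm above it; it cannot turn about its own axis.
- jar_mouth (a point): Centre of the jar's open rim; z out of the jar along its axis, y as the stand's y, x the lever's direction. Thread: two outside ridges, 27 mm radius, underside 10 mm below the rim, from -22 to +102 degrees (about z, from x) and the same half a turn on, each with a stop below its -22 end; between them two gaps, 102 to 158 degrees and half a turn on.
- lever_grip (a point): Middle of the free part of the black bar at the lever's end: 12 mm in diameter, along the stand's y, free from 55 to 105 mm beside the jar's axis (this point 82 mm). Moves with the jar on an 85 mm radius round the pivot axis; the lever points along jar_mouth x: at rest 65 degrees back from vertical, at the end stop 55 degrees forward.
- cap: Loose grey ribbed cap, 0.06 kg, diameter 63 to 64, height 29.5 mm: solid top 15 mm above the origin, skirt (inner diameter 57) to 14.5 mm below it. Origin on its axis at the inner face that rests on the rim, z out of the top. Two inside lugs at the skirt's foot, on its x and -x, 20 degrees wide, to 24 mm radius; the same after half a turn. It stands on a table skirt down.
- cap_top (a point): Centre of the cap's flat top, 15 mm above its origin, axes as the cap. Closed: cap x along jar_mouth x or reversed. Open: turn counter-clockwise from above; at 112 to 148 degrees (best 130) the lugs stand in the gaps and it lifts off. Close: lugs in the gaps, turn clockwise to the stop. Turns easily, does not rise; 0.6 mm axial, 1.6 mm sideways play.
- nut_1: Loose steel square nut, 16 x 16 mm, 9 mm high, 14 g; origin at the centre of its underside. Starts in the jar.
- nut_2: Same as nut_1.
- nut_3: Same as nut_1.
- tray: Shallow tray, stuck to the worktop, 208 (x) x 268 (y) mm, rim 22 mm high, floor 3 to 8 mm above the worktop; lies in front of the stand under the jar's mouth. Origin at the centre of its underside.
- glass_bottle: Bystander: glass bottle with screw cap, 60 mm in diameter, 122 mm high, origin at its underside.
- reagent_bottle: Bystander: small white bottle, 48 mm in diameter, 110 mm high, origin at its underside.
- timer: Bystander: flat bench timer 64 x 90 x 18 mm, origin at its underside.
Not all that is in view belongs to the job. Leave any blue or purple look-alike of the cap alone.

How it is judged:
On the way, in this order (a step that is already met when the one before it is completed fails the run):
1. the cap is off and well clear of the jar's mouth (60 mm or more) (distance between cap and jar_mouth above 0.06 m), for 0.2 s.
2. all three nuts lie in the tray (x of nut_1 in the frame of tray between -0.102 and 0.102 m and y of nut_1 in the frame of tray between -0.132 and 0.132 m and height (world z) of each of nut_1, nut_2, nut_3 below 0.035 m and x of nut_2 in the frame of tray between -0.102 and 0.102 m and y of nut_2 in the frame of tray between -0.132 and 0.132 m and x of nut_3 in the frame of tray between -0.102 and 0.102 m and y of nut_3 in the frame of tray between -0.132 and 0.132 m), for 0.2 s.
At the end, for the whole second after the job is handed in: All three nuts lie still in the tray (inside its rim, below 35 mm); the jar is back at its rest stop (tilt under 0.08 rad); the cap is square on the rim (within 4 mm, no more than 2 mm up, 0.06 rad), screwed home within 0.2 rad of its closed angle, and at rest (all of step 2 and value of joint jar below 0.08 rad and distance between cap and jar_mouth below 0.004 m and z of cap in the frame of jar_mouth below 0.002 m and angle between the z axis of cap and the z axis of jar_mouth, either way round below 0.06 rad and angle between the x axis of cap and the x axis of jar_mouth, either way round below 0.2 rad and linear speed of each of cap, nut_1, nut_2, nut_3 below 0.02 m/s); the robot touches nothing.
It fails at once if the glass bottle is shifted by more than 30 mm (distance of glass_bottle from where it was at the start of the episode above 0.03 m).
It fails at once if the white bottle is shifted by more than 30 mm (distance of reagent_bottle from where it was at the start of the episode above 0.03 m).
It fails at once if the timer is shifted by more than 30 mm (distance of timer from where it was at the start of the episode above 0.03 m).
It also fails if it takes over 72 s, if anything falls off the work surface, if the arm or the gripper's body presses on something with over 40 N, if the wrist force passes 120 N, or if a joint passes its speed limit or range.

### The arm

A 6-joint arm with a two-finger parallel gripper is mounted at the origin on a cart in front of the work surface, level with it; the furniture and walls round the work are solid. World frame = base frame: x ahead of the robot, y to its left, z up, the work surface at z = 0. Lengths are in m, angles in rad, forces in N, time in s.
With the tool pointing down it reaches from about 0.35 to 0.775 m from the base axis. Payload 5.5 kg.
Tool frame: the origin (TCP) lies midway between the tips of the shut fingers; the grasp point (between the pads) lies 19 mm behind it; z points along the fingers, y is the line along which they close (so a half turn about z gives the same grasp; the last joint's range is limited). The gripper opens to 85 mm and grips with 20 to 120 N. Pads are 22 mm wide; open, the fingers measure 114 mm over their backs; the gripper's body (76 mm by 85 mm) begins 54 mm behind the grasp point. The pads swing forward as they close: fully open they stand 13 mm farther back than shut.
Start: joints at [-1.337, 0.313, 0.046, 1.304, 0, 1.431], TCP at [0.21, -0.535, 0.231] pointing down, gripper open.
Joint ranges: [-2.76, 2.76], [-0.86, 1.69], [-1.03, 1.26], [-2.2, 2.34], [-1.47, 1.5], [-3.14, 3.14]. Speed limits (rad/s): [2.57, 2.57, 3.14, 3.14, 3.14, 3.14].

### API

Orientations are given as a unit quaternion [w, x, y, z].
In Python, from workcell import env gives the robot as it stands. The module is installed in compiled form; this text tells all that it offers.
- The arm moves only by the tool carry_out, never from a script. Its argument "series" is a list of rows, each an object with "delta_rot": the turn, a rotation vector about the world's x, y, z normalised to -1 to 1, where 1 is 0.1 rad, a list of three; "travel": the shift along the world's x, y, z normalised to -1 to 1, where 1 is 0.025 m, a list of three; "fingers": the closure, from -1 (fully open) to 1 (shut). In form: [{"delta_rot": [ax, ay, az], "travel": [tx, ty, tz], "fingers": fingers}, ...]. A call has 1 to 5 rows; each row shifts and turns the commanded pose from where the row before left it; what a row does not reach is not made up. A row lasts 1/8 s, in which the tool goes at most 62.5 mm and 10.7 degrees, less where a joint would pass 70% of its speed; a pose out of reach is approached as far as the arm can. A call with a number of a shift or a turn outside -1 to 1 is refused whole. A call with a gripper value outside its range is refused whole. The fingers move at their own pace and stop on an object; "squeeze" is the grip in N (left out, the last holds). Time passes only in rows, so rows that do not move let the fingers close. It gives the time, the measured TCP pose, the force, the opening and the grip force at its end, in the units of the state.
- env.get_state(): the state, without advancing time (a new reading comes with each control period).
- env.read_camera(name): name is "side" or "top" or "wrist"; returns a dict with "color" (480x640x3 uint8, red, green, blue), "fx", "fy", "cx", "cy" (pixels), "world_from_camera" (4x4, takes a point from camera to world coordinates); the wrist camera has in their place "hand_eye" (4x4, takes a point from camera to tool coordinates, whose origin is the TCP and whose axes are the flange's). Camera axes: x right, y up, looking along -z (the intrinsics and any distortion apply to the point x, -y, -z); pixel columns grow to the right and rows downward; lengths in m; the calibration is good to about 2 mm. A picture is of the moment at which its call begins: read the wrist's pose just before it. There is no depth.
- env.hand_in(): hands the job in; it is judged then, once.
The state is a dict: "clock": time; "joint_pos": joint angles; "qvel": joint speeds; "tau": joint torques, N m; "tcp_pos": TCP position; "orientation": TCP orientation; "wrist_force": force on the tool from outside, world axes, zero at the start; "ft_torque": the same for the moment, N m; "finger_gap": finger opening in m; "grip_force": force on a finger pad.
Only numpy, scipy, OpenCV 4.12 (cv2) and the standard library are available. Lean on these libraries where they do the work, as an engineer would, in place of code of your own. Each camera call takes 0.05 s, during which the arm holds its last target. There are 200 camera calls.

## Working session

There is one attempt and no reset: what is moved stays moved. The work goes in short steps, Python scripts to look and compute and a tool call to move; the robot and the scene stay as the last step left them, time stands still between calls to the robot, and variables do not carry over. Pictures are saved under pics/ and viewed, at most 12 in all, crops included, and the job is handed in when it is done.

Besides the shell and the picture viewer there is one more tool, called as a command line: name --argument value ..., lists and objects as JSON in quotes. carry_out: Moves the arm, as the interface text tells. Its arguments: {"type":"object","properties":{"series":{"type":"array","items":{"type":"object","properties":{"delta_rot":{"type":"array","items":{"type":"number"}},"travel":{"type":"array","items":{"type":"number"}},"fingers":{"type":"number"}}}},"squeeze":{"type":"number"}},"required":["series"]}

```bash
mkdir -p pics
cat > h.py <<'E'
from workcell import env
import cv2, numpy as np
from scipy.spatial.transform import Rotation as R
def snap(n,f):
    c=env.read_camera(n); cv2.imwrite(f'pics/{f}.png',c['color'][:,:,::-1]); return c
E
python3 - <<'E'
from h import *
import pickle
print(env.get_state())
d={}
for n in ['side','top','wrist']:
    d[n]=snap(n,n+'0'); print(n,{k:np.round(v,4).tolist() for k,v in d[n].items() if k!='color'})
pickle.dump(d,open('c0.pkl','wb'))
E
```

```text
{'clock': 0.0, 'joint_pos': array([-1.33656708e+00,  3.14004207e-01,  4.49720015e-02,  1.30362109e+00,
       -1.70604139e-05,  1.43116553e+00]), 'qvel': array([-1.14162697e-05, -1.88716661e-03, -4.54820004e-04, -7.20543017e-04,
       -2.68171242e-05, -2.87347811e-04]), 'tau': array([-3.00105721e-04, -4.80627251e+01,  2.98533207e+01,  1.92318106e-02,
       -2.71779854e-04,  6.46060272e-06]), 'tcp_pos': array([ 0.20984348, -0.53477841,  0.23040387]), 'orientation': array([-9.27043666e-04,  9.82578974e-01,  1.85843206e-01, -5.24209316e-05]), 'wrist_force': array([0.31657569, 0.44139115, 0.57224068]), 'ft_torque': array([ 0.05173343,  0.0507869 , -0.00811577]), 'grip_force': 0.0, 'finger_gap': 0.0852065282836936}
side {'fx': 623.1401, 'fy': 623.1401, 'cx': 318.9666, 'cy': 255.8276, 'world_from_camera': [[-0.8953, 0.2169, -0.3891, -0.1701], [-0.4453, -0.4576, 0.7696, 1.3545], [-0.0112, 0.8623, 0.5063, 0.9766], [0.0, 0.0, 0.0, 1.0]]}
top {'fx': 586.7665, 'fy': 586.7665, 'cx': 325.1838, 'cy': 250.9746, 'world_from_camera': [[-0.0067, 0.9978, -0.066, 0.3794], [-0.9999, -0.006, 0.0109, 0.1033], [0.0104, 0.066, 0.9978, 1.5709], [0.0, 0.0, 0.0, 1.0]]}
wrist {'fx': 369.5752, 'fy': 369.5752, 'cx': 317.3227, 'cy': 240.0328, 'hand_eye': [[-0.0003, 0.9611, 0.2763, 0.0698], [1.0, 0.0, 0.0009, -0.0004], [0.0008, 0.2763, -0.9611, -0.1421], [0.0, 0.0, 0.0, 1.0]]}
```

View pics/top0.png

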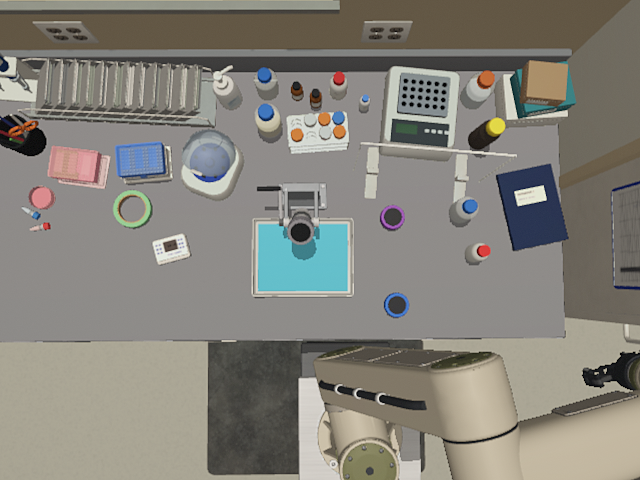

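View pics/side0.png

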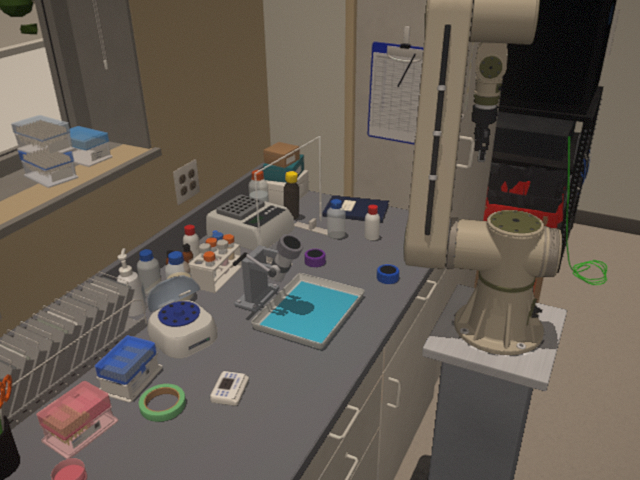

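Top view: tray at (303,258). There are three cap-like rings: grey on the jar (300,232), blue (397,305) and purple (392,217). The grey ribbed one on the leaning jar fits, because the other two are the coloured look-alikes. The lever bar is at about (268,188). I'll confirm with one enlarged crop.

Run:
```python
from h import *
import pickle
d=pickle.load(open('c0.pkl','rb'))
t=d['top']['color'][170:300,245:360]; s=d['side']['color'][215:345,230:370]
a=cv2.resize(t,None,fx=3.4,fy=4.6*3.4/4.6,interpolation=cv2.INTER_CUBIC); b=cv2.resize(s,None,fx=2.9,fy=2.9,interpolation=cv2.INTER_CUBIC)
H=450; im=np.zeros((H,800,3),np.uint8); im[:a.shape[0],:a.shape[1]]=a; im[:b.shape[0],392:392+b.shape[1]]=b[:, :408]
cv2.imwrite('pics/crop0.png',im[:,:,::-1])
# tray floor
def ray(c,u,v):
    T=c['world_from_camera']; r=T[:3,:3]@np.array([(u-c['cx'])/c['fx'],-(v-c['cy'])/c['fy'],-1]); return T[:3,3],r
def plane(c,u,v,z):
    o,r=ray(c,u,v); return o+r*(z-o[2])/r[2]
for n in ['top']:
    c=d[n]; hsv=cv2.cvtColor(c['color'],cv2.COLOR_RGB2HSV)
    m=cv2.inRange(hsv,(85,120,90),(100,255,255)); k,l,st,ce=cv2.connectedComponentsWithStats(m)
    i=1+np.argmax(st[1:,4]); cn=max(cv2.findContours((l==i).astype(np.uint8),0,2)[0],key=cv2.contourArea)
    P=np.array([plane(c,*p[0],0.006)[:2] for p in cv2.convexHull(cn)],np.float32)
    print(st[i],cv2.minAreaRect(P),cv2.boxPoints(cv2.minAreaRect(P)))
```

```text
[ 258  225   89   66 5286] ((0.4661651849746704, 0.1480189859867096), (0.23483917117118835, 0.17393380403518677), 89.61808776855469) [[0.37841755 0.03118169]
 [0.5523475  0.03002232]
 [0.5539128  0.26485628]
 [0.3799829  0.26601565]]
```

View pics/crop0.png

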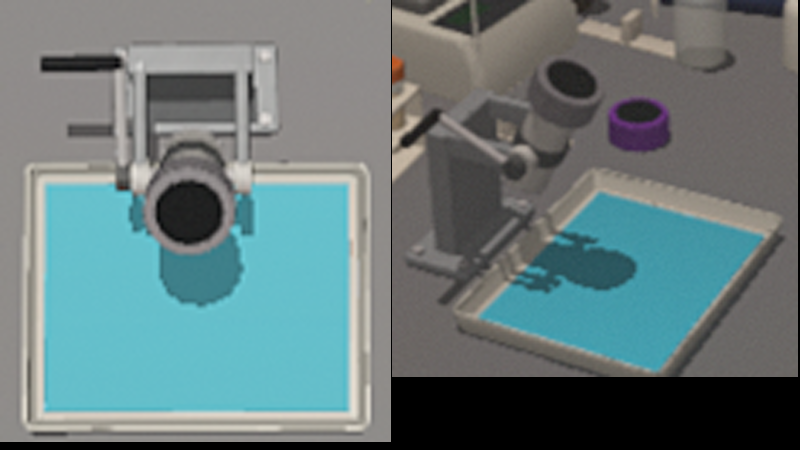

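The crop shows the grey ribbed cap with a dark top disc on the jar (top about (300.6,232.4), side about (291.4,241.9)), and the lever's black bar on the +y side. The purple ring is a separate object. Next I triangulate.

```bash
cat >> h.py <<'E'
def ray(c,u,v,T=None):
    T=c['world_from_camera'] if T is None else T
    r=T[:3,:3]@np.array([(u-c['cx'])/c['fx'],-(v-c['cy'])/c['fy'],-1]); return T[:3,3],r/np.linalg.norm(r)
def plane(c,u,v,z,T=None):
    o,r=ray(c,u,v,T); return o+r*(z-o[2])/r[2]
def tri(rs):
    A=sum(np.eye(3)-np.outer(r,r) for o,r in rs); b=sum((np.eye(3)-np.outer(r,r))@o for o,r in rs)
    p=np.linalg.solve(A,b); return p,[np.linalg.norm(np.cross(p-o,r)) for o,r in rs]
def blob(c,box,thr):
    x0,y0,x1,y1=box; g=c['color'][y0:y1,x0:x1].max(2); m=(g<thr).astype(np.uint8)
    k,l,st,ce=cv2.connectedComponentsWithStats(m); i=1+np.argmax(st[1:,4]); ys,xs=np.nonzero(l==i)
    return xs+x0,ys+y0
E
python3 - <<'E'
from h import *
import pickle
d=pickle.load(open('c0.pkl','rb')); t,s=d['top'],d['side']
# cap disc
rs=[]
for c,b in ((t,(285,215,316,250)),(s,(275,228,305,255))):
    x,y=blob(c,b,55); print('disc',len(x),x.mean(),y.mean(),x.min(),x.max(),y.min(),y.max()); rs.append(ray(c,x.mean(),y.mean()))
p,e=tri(rs); print('captop',p,e)
x,y=blob(t,(250,180,285,195),60); print('bar',len(x),x.min(),x.max())
f=np.polyfit(x,y,1); a,b=[plane(t,u,np.polyval(f,u),.166) for u in (x.min()-.5,x.max()+.5)]; print(a,b,'yaw',np.degrees(np.arctan2(-(a-b)[0],(a-b)[1])), (a+b)/2)
x,y=blob(s,(228,245,252,275),60); print('sidebar',len(x),x.min(),x.max(),y.min(),y.max(),plane(s,x.mean(),y.mean(),.166))
xt,yt=blob(t,(250,180,285,195),60); print(tri([ray(t,xt.mean(),yt.mean()),ray(s,x.mean(),y.mean())]))
E
```

```text
disc 279 300.0537634408602 232.05376344086022 291 309 223 241
disc 149 291.51006711409394 242.04026845637583 284 299 236 248
captop [0.51596137 0.14768398 0.20415377] [np.float64(0.001663116142707375), np.float64(0.0016631161427074633)]
bar 89 257 280
[0.62421706 0.25283836 0.166     ] [0.62466165 0.1949522  0.166     ] yaw 0.4400460173078844 [0.62443935 0.22389528 0.166     ]
sidebar 55 233 246 253 265 [0.62909401 0.22323469 0.166     ]
(array([0.62528736, 0.22622038, 0.16834765]), [np.float64(0.0014217043878492236), np.float64(0.0014217043878496439)])
```

carry_out --series '[{"travel":[0.38,0.98,0.1],"delta_rot":[0,0,0.18],"fingers":-1},{"travel":[0.38,0.98,0.1],"delta_rot":[0,0,0.18],"fingers":-1},{"travel":[0.38,0.98,0.1],"delta_rot":[0,0,0.18],"fingers":-1},{"travel":[0.38,0.98,0.1],"delta_rot":[0,0,0.18],"fingers":-1},{"travel":[0.38,0.98,0.1],"delta_rot":[0,0,0.18],"fingers":-1}]' --squeeze 30

```text
clock: 0.78
tcp_pos: [0.2579, -0.4115, 0.2438]
orientation: [-0.0, 0.973, 0.23, 0.0]
wrist_force: [0.8, 1.0, -0.3]
finger_gap: 0.0857
grip_force: 0.0
```

carry_out --series '[{"travel":[0.38,0.98,0.1],"delta_rot":[0,0,0.18],"fingers":-1},{"travel":[0.38,0.98,0.1],"delta_rot":[0,0,0.18],"fingers":-1},{"travel":[0.38,0.98,0.1],"delta_rot":[0,0,0.18],"fingers":-1},{"travel":[0.38,0.98,0.1],"delta_rot":[0,0,0.18],"fingers":-1},{"travel":[0.38,0.98,0.1],"delta_rot":[0,0,0.18],"fingers":-1}]'

```text
clock: 1.4
tcp_pos: [0.3053, -0.2888, 0.2565]
orientation: [0.0, 0.962, 0.274, 0.0]
wrist_force: [0.5, 0.0, 1.1]
finger_gap: 0.0856
grip_force: 0.0
```

carry_out --series '[{"travel":[0.38,0.98,0.1],"delta_rot":[0,0,0.3],"fingers":-1},{"travel":[0.38,0.98,0.1],"delta_rot":[0,0,0.3],"fingers":-1},{"travel":[0.38,0.98,0.1],"delta_rot":[0,0,0.3],"fingers":-1},{"travel":[0.38,0.98,0.1],"delta_rot":[0,0,0.3],"fingers":-1},{"travel":[0.38,0.98,0.1],"delta_rot":[0,0,0.3],"fingers":-1}]'

```text
clock: 2.02
tcp_pos: [0.3526, -0.1663, 0.269]
orientation: [0.0, 0.938, 0.345, 0.0]
wrist_force: [0.2, -0.4, 0.1]
finger_gap: 0.0856
grip_force: 0.0
```

carry_out --series '[{"travel":[0.38,0.98,0.1],"delta_rot":[0,0,0.3],"fingers":-1},{"travel":[0.38,0.98,0.1],"delta_rot":[0,0,0.3],"fingers":-1},{"travel":[0.38,0.98,0.1],"delta_rot":[0,0,0.3],"fingers":-1},{"travel":[0.38,0.98,0.1],"delta_rot":[0,0,0.3],"fingers":-1},{"travel":[0.38,0.98,0.1],"delta_rot":[0,0,0.3],"fingers":-1}]'

```text
clock: 2.65
tcp_pos: [0.3999, -0.0439, 0.2815]
orientation: [0.0, 0.91, 0.415, 0.0]
wrist_force: [0.1, -0.4, -0.2]
finger_gap: 0.0856
grip_force: 0.0
```

carry_out --series '[{"travel":[0.38,0.98,0.1],"delta_rot":[0,-0.6,0],"fingers":-1},{"travel":[0.38,0.98,0.1],"delta_rot":[0,-0.6,0],"fingers":-1},{"travel":[0.38,0.98,0.1],"delta_rot":[0,-0.6,0],"fingers":-1},{"travel":[0.38,0.98,0.1],"delta_rot":[0,-0.6,0],"fingers":-1},{"travel":[0.38,0.98,0.1],"delta_rot":[0,-0.6,0],"fingers":-1}]'

```text
clock: 3.28
tcp_pos: [0.4471, 0.0785, 0.2941]
orientation: [0.062, 0.9, 0.41, 0.137]
wrist_force: [0.8, 0.1, -0.4]
finger_gap: 0.0859
grip_force: 0.0
```

carry_out --series '[{"travel":[0.38,0.94,0.1],"delta_rot":[0,-0.45,0],"fingers":-1},{"travel":[0.38,0.94,0.1],"delta_rot":[0,-0.45,0],"fingers":-1},{"travel":[0.38,0.94,0.1],"delta_rot":[0,-0.45,0],"fingers":-1},{"travel":[0,0,0],"delta_rot":[0,0,0],"fingers":-1}]'

```text
clock: 3.78
tcp_pos: [0.4749, 0.1493, 0.3012]
orientation: [0.089, 0.888, 0.406, 0.197]
wrist_force: [-0.2, -0.4, -0.3]
finger_gap: 0.0851
grip_force: 0.0
```

```bash
cat >> h.py <<'E'
def tool(s): 
    q=s['orientation']; M=np.eye(4); M[:3,:3]=R.from_quat(q[[1,2,3,0]]).as_matrix(); M[:3,3]=s['tcp_pos']; return M
def want(yaw,tilt):
    down=np.array([[np.cos(yaw),np.sin(yaw),0],[np.sin(yaw),-np.cos(yaw),0],[0,0,-1]])
    return R.from_euler('y',-tilt).as_matrix()@down
def plan(s,pos,yaw,tilt):
    M=tool(s); d=(np.array(pos)-M[:3,3])/.025; r=R.from_matrix(want(yaw,tilt)@M[:3,:3].T).as_rotvec()/.1
    print('travel',d.round(2),'rot',r.round(2),'z',M[:3,2].round(3),'yaw',np.arctan2(*(R.from_euler('y',tilt).as_matrix()@M[:3,:3])[[1,0],0]).round(3))
def info(s): print('t',round(s['clock'],2),'p',s['tcp_pos'].round(4),'j',s['joint_pos'].round(3),'F',s['wrist_force'].round(1),'T',s['ft_torque'].round(2),'gap',round(s['finger_gap'],4),'g',round(s['grip_force'],1))
E
python3 - <<'E'
from h import *
import pickle
s=env.get_state(); c=snap('wrist','w1'); info(s); plan(s,(.474,.148,.295),.87,.4363)
pickle.dump((s,c),open('w1.pkl','wb'))
E
```

```text
t 3.77 p [0.4749 0.1493 0.3012] j [ 0.191 -0.193 -0.427  0.908 -0.079  2.458] F [-0.2 -0.4 -0.3] T [-0.04  0.39  0.03] gap 0.0851 g 0.0
travel [-0.04 -0.05 -0.25] rot [-0.07 -0.01  0.11] z [ 0.421  0.001 -0.907] yaw 0.857
```

View pics/w1.png

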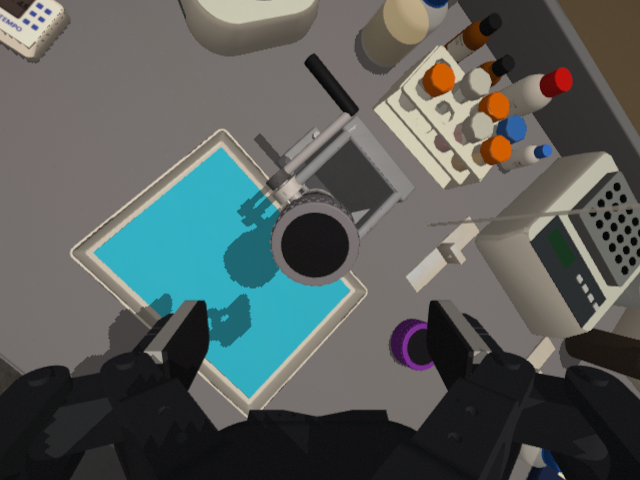

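The wrist view shows the cap's dark disc at about (315,245), the lever bar from (310,60) to (352,108), and the timer at top left. Now I'll refine the position.

Run:
```python
from h import *
import pickle
s,c=pickle.load(open('w1.pkl','rb')); T=tool(s)@c['hand_eye']
d=pickle.load(open('c0.pkl','rb'))
x,y=blob(c,(265,200,365,290),55); (u,v),(w,h),a=cv2.fitEllipse(np.column_stack([x,y])[cv2.convexHull(np.column_stack([x,y]).astype(np.int32),returnPoints=False)[:,0]].astype(np.float32)); print('disc',x.mean(),y.mean(),u,v,w,h)
rw=ray(c,u,v,T); rt=ray(d['top'],300.05,232.05); rs=ray(d['side'],291.51,242.04)
print('z=.2025',plane(c,u,v,.2025,T),'tri3',tri([rw,rt,rs]),'wt',tri([rw,rt]),'ws',tri([rw,rs]))
x,y=blob(c,(300,45,358,118),50); P=np.column_stack([x,y]).astype(np.float32); m=P.mean(0); vx=cv2.fitLine(P,2,0,.01,.01).ravel()[:2]
q=(P-m)@vx; A,B=[plane(c,*(m+vx*k),.166,T) for k in (q.min(),q.max())]; print(A,B,(A+B)/2,np.degrees(np.arctan2(A[0]-B[0],A[1]-B[1])))
p,_=tri([rw,rt,rs]); tz=T and 0 if False else np.array([.4226,0,-.9063])
for k in (-.01,.038): print(k,p+tz*k)
```

```text
disc 314.5814021707246 244.5743619829862 314.5616455078125 244.58624267578125 64.07676696777344 67.33282470703125
z=.2025 [0.51493372 0.14756802 0.2025    ] tri3 (array([0.51546079, 0.14783502, 0.20413993]), [np.float64(0.0008949716736732239), np.float64(0.0013190203316408532), np.float64(0.002049683725302752)]) wt (array([0.51499127, 0.14717228, 0.20126372]), [np.float64(0.00026561290839985624), np.float64(0.00026561290839987727)]) ws (array([0.51571291, 0.14862884, 0.20468544]), [np.float64(0.001412527138239525), np.float64(0.0014125271382397734)])
[0.62423754 0.25310666 0.166     ] [0.62507237 0.19524721 0.166     ] [0.62465495 0.22417694 0.166     ] -0.8266359096584291
-0.01 [0.51123479 0.14783502 0.21320293]
0.038 [0.53151959 0.14783502 0.16970053]
```

carry_out --series '[{"travel":[0.375,-0.02,-0.89],"delta_rot":[-0.07,0,0.11],"fingers":-1},{"travel":[0.375,-0.01,-0.89],"delta_rot":[0,0,0],"fingers":-1},{"travel":[0.375,-0.01,-0.89],"delta_rot":[0,0,0],"fingers":-1},{"travel":[0.375,-0.01,-0.89],"delta_rot":[0,0,0],"fingers":-1},{"travel":[0.375,-0.01,-0.89],"delta_rot":[0,0,0],"fingers":-1}]' --squeeze 40

```text
clock: 4.45
tcp_pos: [0.5228, 0.1452, 0.1893]
orientation: [0.091, 0.887, 0.409, 0.195]
wrist_force: [0.4, -0.3, 0.5]
finger_gap: 0.0856
grip_force: 0.0
```

carry_out --series '[{"travel":[0.375,-0.01,-0.87],"delta_rot":[0,0,0],"fingers":-1},{"travel":[0,0,0],"delta_rot":[0,0,0],"fingers":-0.3},{"travel":[0,0,0],"delta_rot":[0,0,0],"fingers":-0.3},{"travel":[0,0,0],"delta_rot":[0,0,0],"fingers":0.0},{"travel":[0,0,0],"delta_rot":[0,0,0],"fingers":0.0}]'

```text
clock: 5.08
tcp_pos: [0.5317, 0.1456, 0.1684]
orientation: [0.092, 0.886, 0.41, 0.195]
wrist_force: [-2.1, -2.8, -2.5]
finger_gap: 0.0629
grip_force: 44.8
```

Run:
```python
from h import *
s=env.get_state(); info(s); plan(s,(.5311,.1475,.1681),.87,.4363)
```

```text
t 5.08 p [0.5317 0.1456 0.1684] j [ 0.16  -0.011 -0.605  0.547 -0.07   2.42 ] F [-2.1 -2.8 -2.5] T [-0.38  0.87 -0.15] gap 0.0629 g 44.8
travel [-0.02  0.08 -0.01] rot [ 0.01 -0.02  0.04] z [ 0.421 -0.003 -0.907] yaw 0.867
```

carry_out --series '[{"travel":[0,0,0],"delta_rot":[-0.23,0,0.5],"fingers":0.0},{"travel":[0,0,0],"delta_rot":[-0.46,0,0.99],"fingers":0.0},{"travel":[0,0,0],"delta_rot":[-0.46,0,0.99],"fingers":0.0},{"travel":[0,0,0],"delta_rot":[-0.46,0,0.99],"fingers":0.0},{"travel":[0,0,0],"delta_rot":[-0.46,0,0.99],"fingers":0.0}]'

```text
clock: 5.7
tcp_pos: [0.532, 0.146, 0.1686]
orientation: [0.137, 0.759, 0.615, 0.168]
wrist_force: [0.1, -0.5, -2.2]
finger_gap: 0.0624
grip_force: 44.8
```

Run:
```python
from h import *
s=env.get_state(); info(s); plan(s,(.5311,.1475,.1681),.87+2.27,.4363)
```

```text
t 5.7 p [0.532  0.146  0.1686] j [ 0.16  -0.011 -0.605  0.545 -0.068  1.925] F [ 0.1 -0.5 -2.2] T [-0.19  0.73 -0.04] gap 0.0624 g 44.8
travel [-0.04  0.06 -0.02] rot [-7.500e+00  1.000e-02  1.612e+01] z [ 0.422 -0.001 -0.906] yaw 1.362
```

carry_out --series '[{"travel":[0,0,0],"delta_rot":[-0.46,0,0.99],"fingers":0.0},{"travel":[0,0,0],"delta_rot":[-0.46,0,0.99],"fingers":0.0},{"travel":[0,0,0],"delta_rot":[-0.46,0,0.99],"fingers":0.0},{"travel":[0,0,0],"delta_rot":[-0.46,0,0.99],"fingers":0.0},{"travel":[0,0,0],"delta_rot":[-0.46,0,0.99],"fingers":0.0}]'

```text
clock: 6.32
tcp_pos: [0.5327, 0.146, 0.169]
orientation: [0.177, 0.565, 0.796, 0.125]
wrist_force: [1.2, 0.3, -3.7]
finger_gap: 0.0628
grip_force: 44.6
```

carry_out --series '[{"travel":[0,0,0],"delta_rot":[-0.46,0,0.99],"fingers":0.0},{"travel":[0,0,0],"delta_rot":[-0.46,0,0.99],"fingers":0.0},{"travel":[0,0,0],"delta_rot":[-0.46,0,0.99],"fingers":0.0},{"travel":[0,0,0],"delta_rot":[-0.46,0,0.99],"fingers":0.0},{"travel":[0,0,0],"delta_rot":[-0.46,0,0.99],"fingers":0.0}]'

```text
clock: 6.95
tcp_pos: [0.5331, 0.1463, 0.1695]
orientation: [0.205, 0.329, 0.919, 0.074]
wrist_force: [-0.6, -0.1, -0.7]
finger_gap: 0.0629
grip_force: 45.2
```

carry_out --series '[{"travel":[0,0,0],"delta_rot":[-0.46,0,0.99],"fingers":0.0},{"travel":[0,0,0],"delta_rot":[-0.46,0,0.99],"fingers":0.0},{"travel":[0,0,0],"delta_rot":[-0.46,0,0.99],"fingers":0.0},{"travel":[0,0,0],"delta_rot":[-0.46,0,0.99],"fingers":0.0},{"travel":[0,0,0],"delta_rot":[-0.46,0,0.99],"fingers":0.0}]'

```text
clock: 7.58
tcp_pos: [0.5331, 0.1464, 0.1697]
orientation: [0.217, 0.069, 0.974, 0.016]
wrist_force: [0.4, 0.4, -1.4]
finger_gap: 0.0628
grip_force: 45.2
```

carry_out --series '[{"travel":[0,0,0],"delta_rot":[-0.3,0,0.64],"fingers":0.0},{"travel":[0,0,0],"delta_rot":[-0.3,0,0.63],"fingers":0.0},{"travel":[0,0,0],"delta_rot":[0,0,0],"fingers":0.0}]'

```text
clock: 7.95
tcp_pos: [0.533, 0.1464, 0.1695]
orientation: [0.217, 0.003, 0.976, 0.001]
wrist_force: [0.0, 0.8, -0.3]
finger_gap: 0.0628
grip_force: 45.2
```

Run:
```python
from h import *
s=env.get_state(); info(s); plan(s,(.5311,.1475,.1681),.87+2.27,.4363)
```

```text
t 7.95 p [0.533  0.1464 0.1695] j [ 0.159 -0.012 -0.605  0.544 -0.066  0.15 ] F [ 0.   0.8 -0.3] T [0.03 0.41 0.04] gap 0.0628 g 45.2
travel [-0.07  0.05 -0.06] rot [-0.03  0.02  0.03] z [ 0.425  0.001 -0.905] yaw 3.136
```

carry_out --series '[{"travel":[-0.1,0,0.22],"delta_rot":[0,0,0],"fingers":0.0},{"travel":[-0.17,0,0.36],"delta_rot":[0,0,0],"fingers":0.0},{"travel":[-0.17,0,0.36],"delta_rot":[0,0,0],"fingers":0.0}]'

```text
clock: 8.32
tcp_pos: [0.5211, 0.146, 0.1929]
orientation: [0.217, 0.003, 0.976, 0.001]
wrist_force: [-0.2, 0.4, -0.8]
finger_gap: 0.0629
grip_force: 45.2
```

carry_out --series '[{"travel":[-0.42,0,0.9],"delta_rot":[0,0,0],"fingers":0.0},{"travel":[-0.42,0,0.9],"delta_rot":[0,0,0],"fingers":0.0},{"travel":[-0.42,0,0.9],"delta_rot":[0,0,0],"fingers":0.0},{"travel":[-0.28,0.88,0],"delta_rot":[0,0.44,0],"fingers":0.0},{"travel":[-0.28,0.88,0],"delta_rot":[0,0.44,0],"fingers":0.0}]'

```text
clock: 8.95
tcp_pos: [0.4755, 0.1903, 0.2611]
orientation: [0.174, 0.003, 0.985, 0.001]
wrist_force: [-0.5, -0.3, -1.3]
finger_gap: 0.0625
grip_force: 45.2
```

carry_out --series '[{"travel":[-0.28,0.88,-0.5],"delta_rot":[0,0.44,0],"fingers":0.0},{"travel":[-0.28,0.88,-0.5],"delta_rot":[0,0.44,0],"fingers":0.0},{"travel":[-0.28,0.88,-0.5],"delta_rot":[0,0.44,0],"fingers":0.0},{"travel":[-0.28,0.88,-0.5],"delta_rot":[0,0.44,0],"fingers":0.0},{"travel":[-0.28,0.88,-0.5],"delta_rot":[0,0.44,0],"fingers":0.0}]'

```text
clock: 9.57
tcp_pos: [0.4406, 0.3008, 0.1974]
orientation: [0.064, 0.003, 0.998, 0.001]
wrist_force: [0.5, 1.1, -0.4]
finger_gap: 0.0625
grip_force: 45.2
```

carry_out --series '[{"travel":[-0.28,0.88,-0.5],"delta_rot":[0,0.44,0],"fingers":0.0},{"travel":[-0.28,0.88,-0.5],"delta_rot":[0,0.44,0],"fingers":0.0},{"travel":[-0.28,0.88,-0.5],"delta_rot":[0,0.44,0],"fingers":0.0},{"travel":[0,0,0],"delta_rot":[0,0,0],"fingers":0.0}]'

```text
clock: 10.07
tcp_pos: [0.4195, 0.3667, 0.1587]
orientation: [-0.002, 0.002, 1.0, -0.0]
wrist_force: [0.7, -0.2, -0.9]
finger_gap: 0.0627
grip_force: 45.2
```

Run:
```python
from h import *
s=env.get_state(); snap('wrist','w2'); info(s); plan(s,(.42,.365,.03),3.14,0)
```

```text
t 10.07 p [0.4195 0.3667 0.1587] j [ 0.573  0.314 -0.134  1.128  0.002  0.577] F [ 0.7 -0.2 -0.9] T [-0.03  0.   -0.01] gap 0.0627 g 45.2
travel [ 0.02 -0.07 -5.15] rot [ 0.01 -0.05  0.02] z [-0.005 -0.001 -1.   ] yaw 3.138
```

View pics/w2.png

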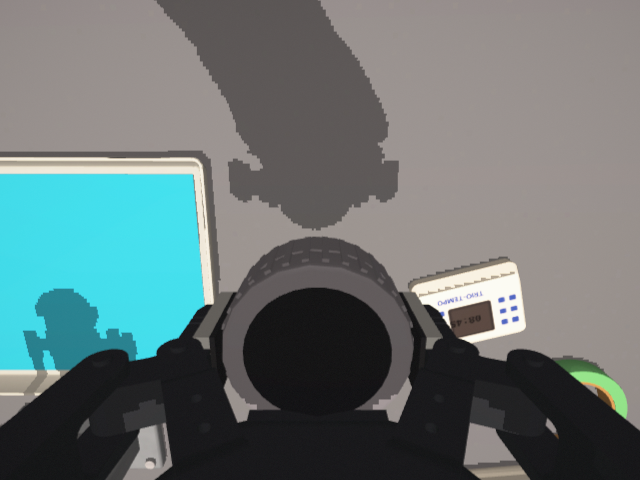

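The wrist view shows the cap held square, disc centre at about (317,350). The timer's near edge is at column 410 and the tray rim at column 215, so both fingers clear.

carry_out --series '[{"travel":[0.02,-0.06,-1],"delta_rot":[0,-0.04,0],"fingers":0.0},{"travel":[0,0,-1],"delta_rot":[0,0,0],"fingers":0.0},{"travel":[0,0,-1],"delta_rot":[0,0,0],"fingers":0.0},{"travel":[0,0,-1],"delta_rot":[0,0,0],"fingers":0.0},{"travel":[0,0,-1],"delta_rot":[0,0,0],"fingers":0.0}]'

```text
clock: 10.75
tcp_pos: [0.421, 0.3639, 0.035]
orientation: [0.001, 0.003, 1.0, 0.001]
wrist_force: [-0.3, 0.8, -1.0]
finger_gap: 0.0627
grip_force: 45.2
```

carry_out --series '[{"travel":[0,0,-0.5],"delta_rot":[0,0,0],"fingers":0.0},{"travel":[0,0,-0.3],"delta_rot":[0,0,0],"fingers":0.0},{"travel":[0,0,0],"delta_rot":[0,0,0],"fingers":0.0}]'

```text
clock: 11.12
tcp_pos: [0.4204, 0.3643, 0.0147]
orientation: [0.0, 0.003, 1.0, 0.0]
wrist_force: [-0.7, -0.3, -0.5]
finger_gap: 0.0624
grip_force: 45.2
```

carry_out --series '[{"travel":[0,0,-0.2],"delta_rot":[0,0,0],"fingers":0.0},{"travel":[0,0,0],"delta_rot":[0,0,0],"fingers":0.0}]'

```text
clock: 11.38
tcp_pos: [0.4203, 0.3645, 0.0095]
orientation: [0.0, 0.003, 1.0, 0.0]
wrist_force: [-0.1, 0.4, -1.0]
finger_gap: 0.0626
grip_force: 45.2
```

carry_out --series '[{"travel":[0,0,-0.12],"delta_rot":[0,0,0],"fingers":0.0},{"travel":[0,0,0],"delta_rot":[0,0,0],"fingers":0.0}]'

```text
clock: 11.62
tcp_pos: [0.4201, 0.3644, 0.0062]
orientation: [-0.0, 0.003, 1.0, 0.0]
wrist_force: [0.1, 0.9, 0.0]
finger_gap: 0.0624
grip_force: 45.2
```

carry_out --series '[{"travel":[0,0,-0.1],"delta_rot":[0,0,0],"fingers":0.0},{"travel":[0,0,0],"delta_rot":[0,0,0],"fingers":0.0}]'

```text
clock: 11.88
tcp_pos: [0.42, 0.3643, 0.0036]
orientation: [-0.0, 0.003, 1.0, -0.0]
wrist_force: [0.4, 0.3, -1.2]
finger_gap: 0.0624
grip_force: 45.2
```

carry_out --series '[{"travel":[0,0,-0.06],"delta_rot":[0,0,0],"fingers":0.0},{"travel":[0,0,0],"delta_rot":[0,0,0],"fingers":0.0}]'

```text
clock: 12.12
tcp_pos: [0.4201, 0.3644, 0.0022]
orientation: [-0.0, 0.003, 1.0, 0.0]
wrist_force: [-0.5, -0.2, -0.4]
finger_gap: 0.0625
grip_force: 45.2
```

carry_out --series '[{"travel":[0,0,-0.12],"delta_rot":[0,0,0],"fingers":0.0},{"travel":[0,0,0],"delta_rot":[0,0,0],"fingers":0.0}]'

```text
clock: 12.38
tcp_pos: [0.42, 0.3642, -0.001]
orientation: [-0.0, 0.003, 1.0, -0.0]
wrist_force: [0.1, -0.5, -0.3]
finger_gap: 0.0627
grip_force: 45.2
```

carry_out --series '[{"travel":[0,0,-0.1],"delta_rot":[0,0,0],"fingers":0.0},{"travel":[0,0,0],"delta_rot":[0,0,0],"fingers":0.0}]'

```text
clock: 12.62
tcp_pos: [0.4201, 0.3643, -0.0034]
orientation: [-0.0, 0.003, 1.0, -0.0]
wrist_force: [-0.0, 0.7, 0.0]
finger_gap: 0.0627
grip_force: 45.2
```

carry_out --series '[{"travel":[0,0,-0.06],"delta_rot":[0,0,0],"fingers":0.0},{"travel":[0,0,0],"delta_rot":[0,0,0],"fingers":0.0}]'

```text
clock: 12.88
tcp_pos: [0.4202, 0.3644, -0.0048]
orientation: [-0.0, 0.003, 1.0, 0.0]
wrist_force: [-0.0, -0.0, 0.1]
finger_gap: 0.0626
grip_force: 45.2
```

carry_out --series '[{"travel":[0,0,-0.06],"delta_rot":[0,0,0],"fingers":0.0},{"travel":[0,0,0],"delta_rot":[0,0,0],"fingers":0.0}]'

```text
clock: 13.12
tcp_pos: [0.4203, 0.3645, -0.0056]
orientation: [0.0, 0.003, 1.0, 0.0]
wrist_force: [-1.7, -2.0, 4.8]
finger_gap: 0.0626
grip_force: 48.0
```

carry_out --series '[{"travel":[0,0,-0.04],"delta_rot":[0,0,0],"fingers":0.0},{"travel":[0,0,0],"delta_rot":[0,0,0],"fingers":0.0}]'

```text
clock: 13.38
tcp_pos: [0.4204, 0.3645, -0.0056]
orientation: [0.001, 0.003, 1.0, 0.0]
wrist_force: [-2.2, -1.8, 12.8]
finger_gap: 0.0628
grip_force: 52.4
```

carry_out --series '[{"travel":[0,0,0.05],"delta_rot":[0,0,0],"fingers":-1},{"travel":[0,0,0],"delta_rot":[0,0,0],"fingers":-1},{"travel":[0,0,0],"delta_rot":[0,0,0],"fingers":-1},{"travel":[0,0,0.8],"delta_rot":[0,0,0],"fingers":-1},{"travel":[0,0,1],"delta_rot":[0,0,0],"fingers":-1}]'

```text
clock: 14.0
tcp_pos: [0.4195, 0.3639, 0.0386]
orientation: [-0.001, 0.003, 1.0, -0.001]
wrist_force: [0.1, 1.0, 0.0]
finger_gap: 0.0854
grip_force: 0.0
```

carry_out --series '[{"travel":[0,0,1],"delta_rot":[0,0,0],"fingers":-1},{"travel":[0.51,-0.34,0.47],"delta_rot":[0,0,-0.98],"fingers":0},{"travel":[0.51,-0.34,0.47],"delta_rot":[0,0,-0.98],"fingers":0},{"travel":[0.51,-0.34,0.47],"delta_rot":[0,0,-0.98],"fingers":0},{"travel":[0.51,-0.34,0.47],"delta_rot":[0,0,-0.98],"fingers":0}]'

```text
clock: 14.62
tcp_pos: [0.4715, 0.33, 0.1111]
orientation: [-0.0, 0.199, 0.98, -0.0]
wrist_force: [-0.9, -0.6, -0.5]
finger_gap: 0.0432
grip_force: 0.0
```

carry_out --series '[{"travel":[0.51,-0.34,0.47],"delta_rot":[0,0,-0.98],"fingers":0},{"travel":[0.51,-0.34,0.47],"delta_rot":[0,0,-0.98],"fingers":0},{"travel":[0.51,-0.34,0.47],"delta_rot":[0,0,-0.98],"fingers":0},{"travel":[0.51,-0.34,0.47],"delta_rot":[0,0,-0.98],"fingers":0},{"travel":[0.51,-0.34,0.47],"delta_rot":[0,0,-0.98],"fingers":0}]'

```text
clock: 15.25
tcp_pos: [0.5353, 0.2876, 0.1698]
orientation: [-0.0, 0.431, 0.902, -0.0]
wrist_force: [-0.0, -0.4, -0.3]
finger_gap: 0.0423
grip_force: 0.0
```

carry_out --series '[{"travel":[0.51,-0.34,0.47],"delta_rot":[0,0,-0.98],"fingers":0},{"travel":[0.51,-0.34,0.47],"delta_rot":[0,0,-0.98],"fingers":0},{"travel":[0.51,-0.34,0.47],"delta_rot":[0,0,-0.98],"fingers":0},{"travel":[0.51,-0.34,0.47],"delta_rot":[0,0,-0.98],"fingers":0},{"travel":[0.51,-0.34,0.47],"delta_rot":[0,0,-0.98],"fingers":0}]'

```text
clock: 15.88
tcp_pos: [0.599, 0.2451, 0.2284]
orientation: [-0.0, 0.637, 0.771, -0.0]
wrist_force: [0.6, 0.3, -0.6]
finger_gap: 0.0426
grip_force: 0.0
```

carry_out --series '[{"travel":[0.51,-0.34,0.47],"delta_rot":[0,0,-0.98],"fingers":0},{"travel":[0.51,-0.34,0.47],"delta_rot":[0,0,-0.98],"fingers":0},{"travel":[0,0,0],"delta_rot":[0,0,0],"fingers":0}]'

```text
clock: 16.25
tcp_pos: [0.6253, 0.2279, 0.2522]
orientation: [0.0, 0.708, 0.706, 0.0]
wrist_force: [-0.1, 0.1, -0.7]
finger_gap: 0.0429
grip_force: 0.0
```

Run:
```python
from h import *
s=env.get_state(); c=snap('wrist','w3'); info(s); plan(s,(.625,.229,.146),1.571,0)
T=tool(s)@c['hand_eye']
t=snap('top','t3')
# where should bar centre and ends project
for q in [(.625,.229,.166),(.625,.203,.166),(.625,.253,.166)]:
    p=np.linalg.inv(T)@np.r_[q,1]; print(q,c['cx']-c['fx']*p[0]/p[2],c['cy']+c['fy']*p[1]/p[2])
# cap position on table from top (dark disc at z=.0295)
x,y=blob(t,(200,240,250,300),45); print('cap',len(x),x.mean(),y.mean(),plane(t,x.mean(),y.mean(),.0295))
```

```text
t 16.25 p [0.6253 0.2279 0.2522] j [ 0.229  0.496  0.371  1.444 -0.     1.803] F [-0.1  0.1 -0.7] T [-0.01  0.01  0.01] gap 0.0429 g 0.0
travel [-0.01  0.04 -4.25] rot [-0.    0.01  0.03] z [ 0.001  0.    -1.   ] yaw 1.568
(0.625, 0.229, 0.166) 317.4923153284274 245.70491935085954
(0.625, 0.203, 0.166) 317.6049290096314 283.1392467137899
(0.625, 0.253, 0.166) 317.3821937840704 209.09901235002528
cap 4 211.0 275.5 [0.41870231 0.38619967 0.0295    ]
```

View pics/w3.png

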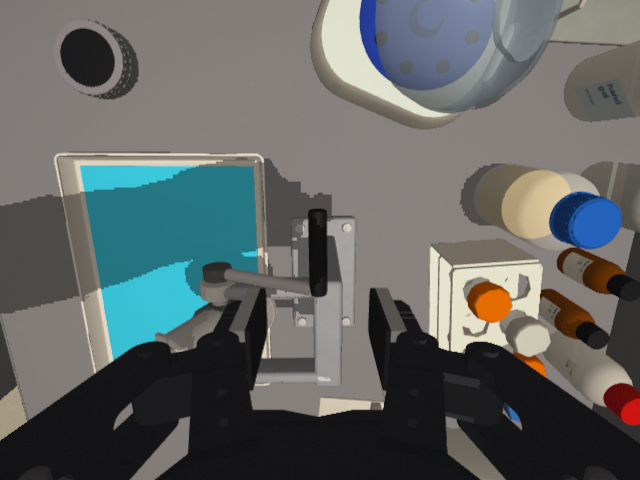

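The wrist view shows the bar from (318,210) to (318,290), centred between the fingers and matching the prediction. The cap stands at (90,55).

carry_out --series '[{"travel":[0,0.02,-0.85],"delta_rot":[0,0,0],"fingers":0},{"travel":[0,0.02,-0.85],"delta_rot":[0,0,0],"fingers":0},{"travel":[0,0,-0.85],"delta_rot":[0,0,0],"fingers":0},{"travel":[0,0,-0.85],"delta_rot":[0,0,0],"fingers":0},{"travel":[0,0,-0.85],"delta_rot":[0,0,0],"fingers":0}]' --squeeze 25

```text
clock: 16.98
tcp_pos: [0.6229, 0.2299, 0.1444]
orientation: [-0.0, 0.707, 0.707, -0.001]
wrist_force: [-0.1, 0.2, -0.2]
finger_gap: 0.0429
grip_force: 0.0
```

carry_out --series '[{"travel":[0,0,0],"delta_rot":[0,0,0],"fingers":0.6},{"travel":[0,0,0],"delta_rot":[0,0,0],"fingers":0.6}]'

```text
clock: 17.23
tcp_pos: [0.624, 0.2298, 0.1463]
orientation: [0.0, 0.708, 0.707, 0.0]
wrist_force: [-1.0, 0.1, 0.7]
finger_gap: 0.017
grip_force: 0.0
```

carry_out --series '[{"travel":[-0.23,0,0.41],"delta_rot":[0,0,0],"fingers":0.6},{"travel":[-0.29,0,0.38],"delta_rot":[0,0,0],"fingers":0.6},{"travel":[-0.34,0,0.34],"delta_rot":[0,0,0],"fingers":0.6}]'

```text
clock: 17.6
tcp_pos: [0.6049, 0.2295, 0.177]
orientation: [0.002, 0.708, 0.706, 0.003]
wrist_force: [6.4, -0.4, 0.7]
finger_gap: 0.0175
grip_force: 3.2
```

Contact force is about 6 N, so the lever is following. I'll continue the arc.

carry_out --series '[{"travel":[-0.38,0,0.29],"delta_rot":[0,0,0],"fingers":0.6},{"travel":[-0.42,0,0.23],"delta_rot":[0,0,0],"fingers":0.6},{"travel":[-0.45,0,0.17],"delta_rot":[0,0,0],"fingers":0.6},{"travel":[-0.46,0,0.11],"delta_rot":[0,0,0],"fingers":0.6},{"travel":[-0.47,0,0.04],"delta_rot":[0,0,0],"fingers":0.6}]'

```text
clock: 18.23
tcp_pos: [0.5492, 0.2297, 0.1977]
orientation: [0.002, 0.708, 0.706, 0.002]
wrist_force: [3.9, 0.1, 2.7]
finger_gap: 0.0174
grip_force: 2.0
```

carry_out --series '[{"travel":[-0.47,0,-0.02],"delta_rot":[0,0,0],"fingers":0.6},{"travel":[-0.47,0,-0.09],"delta_rot":[0,0,0],"fingers":0.6},{"travel":[-0.45,0,-0.15],"delta_rot":[0,0,0],"fingers":0.6},{"travel":[-0.42,0,-0.22],"delta_rot":[0,0,0],"fingers":0.6}]'

```text
clock: 18.73
tcp_pos: [0.5019, 0.2294, 0.1824]
orientation: [-0.0, 0.708, 0.706, -0.0]
wrist_force: [3.0, 0.0, 2.0]
finger_gap: 0.0168
grip_force: 1.6
```

carry_out --series '[{"travel":[-0.39,0,-0.27],"delta_rot":[0,0,0],"fingers":0.6},{"travel":[-0.35,0,-0.32],"delta_rot":[0,0,0],"fingers":0.6},{"travel":[-0.3,0,-0.37],"delta_rot":[0,0,0],"fingers":0.6},{"travel":[-0.1,0,-0.1],"delta_rot":[0,0,0],"fingers":0.6},{"travel":[0,0,0],"delta_rot":[0,0,0],"fingers":0.6}]'

```text
clock: 19.35
tcp_pos: [0.4762, 0.2295, 0.1568]
orientation: [0.001, 0.708, 0.706, 0.002]
wrist_force: [6.2, -0.8, 1.9]
finger_gap: 0.0171
grip_force: 3.6
```

Run:
```python
from h import *
s=env.get_state(); info(s)
c=snap('side','s4'); t=snap('top','t4'); w=snap('wrist','w4')
a=cv2.resize(c['color'][220:350,225:370],None,fx=2.7,fy=2.7,interpolation=2); b=cv2.resize(t['color'][170:300,245:360],None,fx=2.7,fy=2.7,interpolation=2)
im=np.zeros((600,800,3),np.uint8); im[:a.shape[0],:a.shape[1]]=a; im[:b.shape[0],395:395+b.shape[1]]=b
e=cv2.resize(w['color'],(320,240)); im[355:595,0:320]=e
cv2.imwrite('pics/m4.png',im[:,:,::-1])
```

```text
t 19.35 p [0.4762 0.2295 0.1568] j [ 2.980e-01  2.550e-01 -2.180e-01  1.093e+00 -1.000e-03  1.871e+00] F [ 6.2 -0.8  1.9] T [-0.08 -1.37 -0.01] gap 0.0171 g 3.6
```

View pics/m4.png

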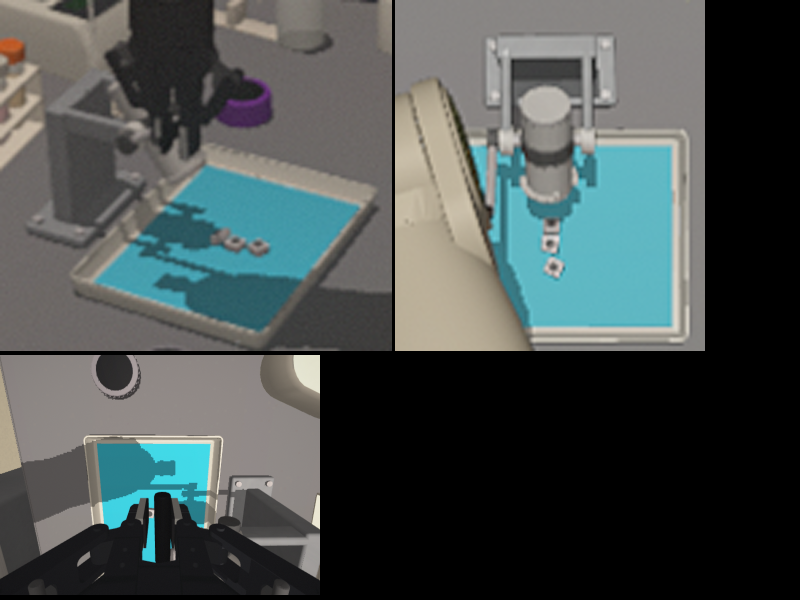

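All three nuts lie in the tray, at top-crop pixels (551,224), (550,243) and (553,266). Next I swing the jar back along the reversed arc.

carry_out --series '[{"travel":[0.1,0,0.1],"delta_rot":[0,0,0],"fingers":0.6},{"travel":[0.3,0,0.37],"delta_rot":[0,0,0],"fingers":0.6},{"travel":[0.35,0,0.32],"delta_rot":[0,0,0],"fingers":0.6},{"travel":[0.39,0,0.27],"delta_rot":[0,0,0],"fingers":0.6},{"travel":[0.42,0,0.22],"delta_rot":[0,0,0],"fingers":0.6}]'

```text
clock: 20.12
tcp_pos: [0.5087, 0.2294, 0.1888]
orientation: [-0.003, 0.707, 0.707, -0.003]
wrist_force: [-7.5, 0.3, 5.3]
finger_gap: 0.0167
grip_force: 4.1
```

carry_out --series '[{"travel":[0.45,0,0.15],"delta_rot":[0,0,0],"fingers":0.6},{"travel":[0.47,0,0.09],"delta_rot":[0,0,0],"fingers":0.6},{"travel":[0.47,0,0.02],"delta_rot":[0,0,0],"fingers":0.6},{"travel":[0.47,0,-0.04],"delta_rot":[0,0,0],"fingers":0.6},{"travel":[0.46,0,-0.11],"delta_rot":[0,0,0],"fingers":0.6}]'

```text
clock: 20.75
tcp_pos: [0.5722, 0.2294, 0.1911]
orientation: [0.0, 0.708, 0.706, -0.0]
wrist_force: [-2.9, 0.5, 2.2]
finger_gap: 0.0172
grip_force: 1.7
```

carry_out --series '[{"travel":[0.45,0,-0.17],"delta_rot":[0,0,0],"fingers":0.6},{"travel":[0.42,0,-0.23],"delta_rot":[0,0,0],"fingers":0.6},{"travel":[0.38,0,-0.29],"delta_rot":[0,0,0],"fingers":0.6},{"travel":[0.34,0,-0.34],"delta_rot":[0,0,0],"fingers":0.6}]'

```text
clock: 21.25
tcp_pos: [0.6118, 0.2294, 0.1649]
orientation: [0.0, 0.708, 0.706, -0.0]
wrist_force: [-3.5, -0.5, 1.6]
finger_gap: 0.0172
grip_force: 1.5
```

carry_out --series '[{"travel":[0.29,0,-0.38],"delta_rot":[0,0,0],"fingers":0.6},{"travel":[0.23,0,-0.41],"delta_rot":[0,0,0],"fingers":0.6},{"travel":[0.05,0,-0.05],"delta_rot":[0,0,0],"fingers":0.6},{"travel":[0,0,0],"delta_rot":[0,0,0],"fingers":0.6}]'

```text
clock: 21.75
tcp_pos: [0.6249, 0.2292, 0.1438]
orientation: [-0.0, 0.708, 0.706, -0.001]
wrist_force: [-2.6, 0.1, -1.3]
finger_gap: 0.0173
grip_force: 1.5
```

carry_out --series '[{"travel":[0.08,0,-0.08],"delta_rot":[0,0,0],"fingers":0.6},{"travel":[0,0,0],"delta_rot":[0,0,0],"fingers":0.6}]'

```text
clock: 22.0
tcp_pos: [0.6261, 0.2293, 0.1421]
orientation: [-0.001, 0.708, 0.706, -0.001]
wrist_force: [-4.6, -0.5, -2.3]
finger_gap: 0.0172
grip_force: 2.5
```

carry_out --series '[{"travel":[0.08,0,-0.04],"delta_rot":[0,0,0],"fingers":0.6},{"travel":[0,0,0],"delta_rot":[0,0,0],"fingers":0.6}]'

```text
clock: 22.25
tcp_pos: [0.6269, 0.2293, 0.1406]
orientation: [-0.001, 0.708, 0.706, -0.002]
wrist_force: [-6.7, -0.0, -2.0]
finger_gap: 0.0174
grip_force: 3.8
```

carry_out --series '[{"travel":[0.06,0,0],"delta_rot":[0,0,0],"fingers":0.6},{"travel":[0,0,0],"delta_rot":[0,0,0],"fingers":0.6}]'

```text
clock: 22.5
tcp_pos: [0.6271, 0.2292, 0.1401]
orientation: [-0.002, 0.708, 0.706, -0.003]
wrist_force: [-10.3, 0.2, -2.4]
finger_gap: 0.0172
grip_force: 5.0
```

carry_out --series '[{"travel":[-0.22,0,0],"delta_rot":[0,0,0],"fingers":0},{"travel":[0,0,0.2],"delta_rot":[0,0,0],"fingers":0},{"travel":[0,0,1],"delta_rot":[0,0,0],"fingers":0},{"travel":[0,0,1],"delta_rot":[0,0,0],"fingers":0},{"travel":[0,0,1],"delta_rot":[0,0,0],"fingers":0}]'

```text
clock: 23.12
tcp_pos: [0.6266, 0.2295, 0.2238]
orientation: [0.001, 0.708, 0.706, 0.001]
wrist_force: [1.1, 0.3, -0.1]
finger_gap: 0.0428
grip_force: 0.0
```

carry_out --series '[{"travel":[0,0,1],"delta_rot":[0,0,0],"fingers":0},{"travel":[0,0,0.4],"delta_rot":[0,0,0],"fingers":-0.8},{"travel":[0,0,0],"delta_rot":[0,0,0],"fingers":-0.8}]'

```text
clock: 23.5
tcp_pos: [0.6263, 0.2295, 0.2577]
orientation: [0.001, 0.708, 0.706, 0.001]
wrist_force: [-0.5, 0.3, 0.3]
finger_gap: 0.0766
grip_force: 0.0
```

Run:
```python
from h import *
s=env.get_state(); c=snap('wrist','w5'); info(s); plan(s,(.4202,.3645,.06),3.14,0)
T=tool(s)@c['hand_eye']
x,y=blob(c,(300,190,340,300),50); print('bar',len(x),x.mean(),y.mean(),y.min(),y.max(),plane(c,x.mean(),y.mean(),.166,T))
x,y=blob(c,(40,0,140,100),60); print('cap',len(x),x.min(),x.max(),y.min(),y.max(),plane(c,x.mean(),y.mean(),.0295,T))
```

```text
t 23.5 p [0.6263 0.2295 0.2577] j [ 0.231  0.498  0.387  1.456 -0.     1.805] F [-0.5  0.3  0.3] T [-0.02  0.05 -0.03] gap 0.0766 g 0.0
travel [-8.24  5.4  -7.91] rot [-0.03  0.02 15.72] z [ 0.003  0.    -1.   ] yaw 1.568
bar 1507 314.300597213006 252.16058394160584 210 296 [0.62404733 0.22449036 0.166     ]
cap 2314 63 115 33 88 [0.41843363 0.36540871 0.0295    ]
```

carry_out --series '[{"travel":[-0.515,0.34,-0.49],"delta_rot":[0,0,0.98],"fingers":-1},{"travel":[-0.515,0.34,-0.49],"delta_rot":[0,0,0.98],"fingers":-1},{"travel":[-0.515,0.34,-0.49],"delta_rot":[0,0,0.98],"fingers":-1},{"travel":[-0.515,0.34,-0.49],"delta_rot":[0,0,0.98],"fingers":-1},{"travel":[-0.515,0.34,-0.49],"delta_rot":[0,0,0.98],"fingers":-1}]' --squeeze 40

```text
clock: 24.18
tcp_pos: [0.56, 0.2719, 0.1933]
orientation: [-0.001, 0.514, 0.858, -0.001]
wrist_force: [0.3, -0.3, -0.4]
finger_gap: 0.0857
grip_force: 0.0
```

carry_out --series '[{"travel":[-0.515,0.34,-0.49],"delta_rot":[0,0,0.98],"fingers":-1},{"travel":[-0.515,0.34,-0.49],"delta_rot":[0,0,0.98],"fingers":-1},{"travel":[-0.515,0.34,-0.49],"delta_rot":[0,0,0.98],"fingers":-1},{"travel":[-0.515,0.34,-0.49],"delta_rot":[0,0,0.98],"fingers":-1},{"travel":[-0.515,0.34,-0.49],"delta_rot":[0,0,0.98],"fingers":-1}]'

```text
clock: 24.8
tcp_pos: [0.4955, 0.3143, 0.1323]
orientation: [-0.001, 0.291, 0.957, -0.001]
wrist_force: [0.3, -0.0, 0.2]
finger_gap: 0.0851
grip_force: 0.0
```

carry_out --series '[{"travel":[-0.515,0.34,-0.49],"delta_rot":[0,0,0.98],"fingers":-1},{"travel":[-0.515,0.34,-0.49],"delta_rot":[0,0,0.98],"fingers":-1},{"travel":[-0.515,0.34,-0.49],"delta_rot":[0,0,0.98],"fingers":-1},{"travel":[-0.515,0.34,-0.49],"delta_rot":[0,0,0.98],"fingers":-1},{"travel":[-0.515,0.34,-0.49],"delta_rot":[0,0,0.98],"fingers":-1}]'

```text
clock: 25.42
tcp_pos: [0.431, 0.3566, 0.0711]
orientation: [-0.001, 0.05, 0.999, -0.0]
wrist_force: [0.1, 0.1, -0.2]
finger_gap: 0.0851
grip_force: 0.0
```

carry_out --series '[{"travel":[-0.515,0.33,-0.3],"delta_rot":[0,0,0.98],"fingers":-1},{"travel":[0,0,0],"delta_rot":[0,0,0],"fingers":-1}]'

```text
clock: 25.68
tcp_pos: [0.4174, 0.3646, 0.0636]
orientation: [-0.001, 0.002, 1.0, -0.001]
wrist_force: [0.0, -0.7, -0.5]
finger_gap: 0.0857
grip_force: 0.0
```

Run:
```python
from h import *
s=env.get_state(); info(s); plan(s,(.4202,.3645,-.0054),3.138,0)
```

```text
t 25.68 p [0.4174 0.3646 0.0636] j [ 0.573  0.383 -0.284  0.907  0.     0.578] F [ 0.  -0.7 -0.5] T [ 0.03 -0.03 -0.03] gap 0.0857 g 0.0
travel [ 0.11 -0.   -2.76] rot [ 0.02 -0.03  0.01] z [-0.003 -0.002 -1.   ] yaw 3.137
```

carry_out --series '[{"travel":[0.11,0,-0.9],"delta_rot":[0,0,0],"fingers":-1},{"travel":[0,0,-0.9],"delta_rot":[0,0,0],"fingers":-1},{"travel":[0,0,-0.94],"delta_rot":[0,0,0],"fingers":-1},{"travel":[0,0,0],"delta_rot":[0,0,0],"fingers":-1},{"travel":[0,0,0],"delta_rot":[0,0,0],"fingers":-0.3}]'

```text
clock: 26.3
tcp_pos: [0.4229, 0.3652, -0.0025]
orientation: [0.0, 0.003, 1.0, 0.0]
wrist_force: [0.1, -0.2, -0.2]
finger_gap: 0.0694
grip_force: 0.0
```

carry_out --series '[{"travel":[0,0,0],"delta_rot":[0,0,0],"fingers":0},{"travel":[0,0,0],"delta_rot":[0,0,0],"fingers":0},{"travel":[0,0,0],"delta_rot":[0,0,0],"fingers":0}]'

```text
clock: 26.68
tcp_pos: [0.4233, 0.3656, -0.0016]
orientation: [0.001, 0.003, 1.0, 0.001]
wrist_force: [-0.3, -1.8, 6.9]
finger_gap: 0.0622
grip_force: 44.3
```

carry_out --series '[{"travel":[0,0,0.3],"delta_rot":[0,0,0],"fingers":0},{"travel":[0,0,1],"delta_rot":[0,0,0],"fingers":0},{"travel":[0,0,1],"delta_rot":[0,0,0],"fingers":0},{"travel":[0,0,1],"delta_rot":[0,0,0],"fingers":0},{"travel":[0,0,1],"delta_rot":[0,0,0],"fingers":0}]'

```text
clock: 27.3
tcp_pos: [0.4221, 0.3652, 0.1056]
orientation: [0.0, 0.003, 1.0, 0.0]
wrist_force: [0.2, -0.3, -0.8]
finger_gap: 0.0618
grip_force: 43.9
```

carry_out --series '[{"travel":[0.28,-0.87,0.6],"delta_rot":[0,-0.44,0],"fingers":0},{"travel":[0.28,-0.87,0.6],"delta_rot":[0,-0.44,0],"fingers":0},{"travel":[0.28,-0.87,0.6],"delta_rot":[0,-0.44,0],"fingers":0},{"travel":[0.28,-0.87,0.6],"delta_rot":[0,-0.44,0],"fingers":0},{"travel":[0.28,-0.87,0.6],"delta_rot":[0,-0.44,0],"fingers":0}]'

```text
clock: 27.92
tcp_pos: [0.4572, 0.2557, 0.1803]
orientation: [0.111, 0.003, 0.994, 0.0]
wrist_force: [0.5, 0.1, -0.6]
finger_gap: 0.0625
grip_force: 44.0
```

carry_out --series '[{"travel":[0.28,-0.87,0.6],"delta_rot":[0,-0.44,0],"fingers":0},{"travel":[0.28,-0.87,0.6],"delta_rot":[0,-0.44,0],"fingers":0},{"travel":[0.28,-0.87,0.6],"delta_rot":[0,-0.44,0],"fingers":0},{"travel":[0.28,-0.87,0.6],"delta_rot":[0,-0.44,0],"fingers":0},{"travel":[0.28,-0.87,0.6],"delta_rot":[0,-0.44,0],"fingers":0}]'

```text
clock: 28.55
tcp_pos: [0.4919, 0.147, 0.2552]
orientation: [0.219, 0.002, 0.976, 0.001]
wrist_force: [-0.1, -0.2, -0.4]
finger_gap: 0.0622
grip_force: 44.0
```

carry_out --series '[{"travel":[0,0,0],"delta_rot":[0,0,0],"fingers":0}]'

```text
clock: 28.68
tcp_pos: [0.4923, 0.1468, 0.2558]
orientation: [0.22, 0.004, 0.976, 0.001]
wrist_force: [-1.3, 0.6, -0.6]
finger_gap: 0.0623
grip_force: 44.0
```

Run:
```python
from h import *
s=env.get_state(); info(s); P=np.array([.533,.1464,.1695]); a=np.array([-.4226,0,.9063])
plan(s,P+.06*a,3.136,.4385)
c=snap('wrist','w6')
```

```text
t 28.68 p [0.4923 0.1468 0.2558] j [ 0.178 -0.152 -0.51   0.777 -0.076  0.169] F [-1.3  0.6 -0.6] T [-0.03  0.44 -0.02] gap 0.0623 g 44.0
travel [ 0.62 -0.01 -1.28] rot [-0.01  0.04  0.02] z [ 0.428 -0.    -0.904] yaw 3.134
```

View pics/w6.png

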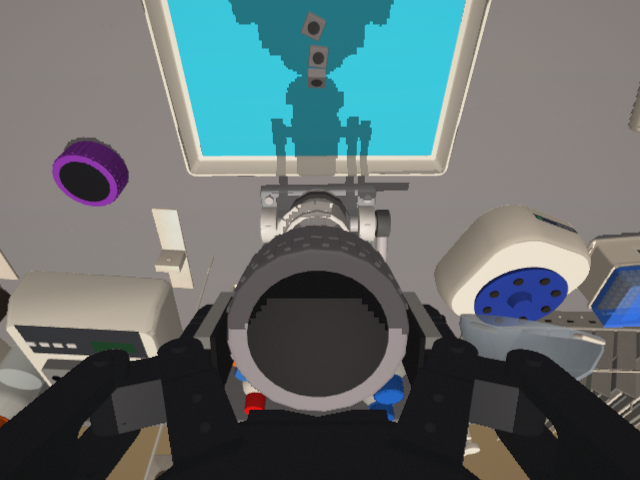

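The wrist view shows the cap held with its disc centre at about (317,338), versus 350 before, so it sits a few mm off along tool x. The nuts are in the tray at (314,27), (318,57) and (317,78). I'll quantify the offset.

Run:
```python
from h import *
from scipy.optimize import least_squares
c=env.read_camera('wrist'); H=c['hand_eye']
for f,zz in (('w2',-.0351),('w6',-.0311),('w6',-.0351)):
    g=cv2.imread(f'pics/{f}.png').max(2).astype(int); P=[]
    for a in np.radians(np.arange(150,391,4)):   # upper arc & sides
        pr=[g[int(round(345+r*np.sin(a))),int(round(317+r*np.cos(a)))] for r in range(45,100)]
        k=[i for i in range(len(pr)-3) if pr[i]<62 and min(pr[i+1:i+4])>75]
        if k: r=45+k[0]+.5; P.append(plane(c,317+r*np.cos(a),345+r*np.sin(a),zz,H)[:2])
    P=np.array(P); s=least_squares(lambda q:np.hypot(*(P-q[:2]).T)-q[2],[0,0,.024],loss='soft_l1',f_scale=.0005)
    print(f,zz,len(P),s.x.round(4))
```

```text
w2 -0.0351 47 [-0.0001  0.0001  0.0247]
w6 -0.0311 40 [0.005  0.0003 0.0238]
w6 -0.0351 40 [0.0074 0.0003 0.0229]
```

carry_out --series '[{"travel":[0.45,-0.01,-0.8],"delta_rot":[0,0.05,0.02],"fingers":0},{"travel":[0.45,-0.01,-0.79],"delta_rot":[0,0,0],"fingers":0},{"travel":[0.21,0,-0.45],"delta_rot":[0,0,0],"fingers":0},{"travel":[0.21,0,-0.45],"delta_rot":[0,0,0],"fingers":0},{"travel":[0,0,0],"delta_rot":[0,0,0],"fingers":0}]'

```text
clock: 29.4
tcp_pos: [0.5247, 0.1473, 0.1909]
orientation: [0.215, 0.001, 0.977, 0.001]
wrist_force: [0.8, 0.6, -1.0]
finger_gap: 0.0625
grip_force: 44.0
```

Run:
```python
from h import *
s=env.get_state(); info(s); P=np.array([.5357,.1464,.1708]); a=np.array([-.4226,0,.9063]); e=np.array([.9063,0,.4226])
d=s['tcp_pos']-P; print('axial',d@a,'lat',d@e,d[1]); plan(s,P+.01*a,3.136,.4375)
```

```text
t 29.4 p [0.5247 0.1473 0.1909] j [ 0.164 -0.042 -0.575  0.61  -0.068  0.152] F [ 0.8  0.6 -1. ] T [ 0.02  0.44 -0.01] gap 0.0625 g 44.0
axial 0.022839422821264638 lat -0.0014667533971027252 0.0009122835225591763
travel [ 0.27 -0.04 -0.44] rot [ 0.   -0.05 -0.03] z [ 0.42   0.001 -0.908] yaw 3.139
```

carry_out --series '[{"travel":[0.05,-0.03,0.03],"delta_rot":[0,-0.04,0],"fingers":0},{"travel":[0.085,0,-0.18],"delta_rot":[0,0,0],"fingers":0},{"travel":[0,0,0],"delta_rot":[0,0,0],"fingers":0}]'

```text
clock: 29.78
tcp_pos: [0.5293, 0.1465, 0.1892]
orientation: [0.219, 0.002, 0.976, 0.001]
wrist_force: [0.7, -0.0, 0.7]
finger_gap: 0.0626
grip_force: 44.1
```

carry_out --series '[{"travel":[0.068,0,-0.145],"delta_rot":[0,0,0],"fingers":0},{"travel":[0,0,0],"delta_rot":[0,0,0],"fingers":0}]'

```text
clock: 30.02
tcp_pos: [0.5315, 0.1465, 0.1866]
orientation: [0.22, 0.002, 0.976, 0.001]
wrist_force: [-2.1, -0.8, 9.1]
finger_gap: 0.0621
grip_force: 45.7
```

```bash
cat >> h.py <<'E'
def rel(s):
    P=np.array([.5357,.1464,.1708]); a=np.array([-.4226,0,.9063]); e=np.array([.9063,0,.4226])
    d=s['tcp_pos']-P; F=s['wrist_force']; print('axial mm',(d@a*1e3).round(2),'lat',(d@e*1e3).round(2),(d[1]*1e3).round(2),'F ax,lat,y',(F@a).round(1),(F@e).round(1),F[1].round(1)); plan(s,P,3.136,.4375)
E
python3 -c "
from h import *
s=env.get_state(); info(s); rel(s)"
```

```text
t 30.02 p [0.5315 0.1465 0.1866] j [ 0.16  -0.032 -0.582  0.584 -0.067  0.149] F [-2.1 -0.8  9.1] T [-0.02  0.43  0.01] gap 0.0621 g 45.7
axial mm 16.13 lat 2.85 0.13 F ax,lat,y 9.1 1.9 -0.8
travel [ 0.17 -0.01 -0.63] rot [-0.    0.05 -0.02] z [ 0.428  0.001 -0.904] yaw 3.138
```

carry_out --series '[{"travel":[-0.04,0,0.08],"delta_rot":[0,0.04,0],"fingers":0},{"travel":[-0.1,0,-0.05],"delta_rot":[0,0,0],"fingers":0},{"travel":[0,0,0],"delta_rot":[0,0,0],"fingers":0}]'

```text
clock: 30.4
tcp_pos: [0.5261, 0.1463, 0.1847]
orientation: [0.215, 0.002, 0.977, 0.001]
wrist_force: [0.4, 0.2, -1.1]
finger_gap: 0.0624
grip_force: 44.6
```

```bash
python3 -c "
from h import *
s=env.get_state(); info(s); rel(s)"
```

```text
t 30.4 p [0.5261 0.1463 0.1847] j [ 0.161 -0.036 -0.585  0.592 -0.067  0.15 ] F [ 0.4  0.2 -1.1] T [-0.04  0.39  0.02] gap 0.0624 g 44.6
axial mm 16.68 lat -2.85 -0.07 F ax,lat,y -1.1 -0.1 0.2
travel [ 0.39  0.   -0.56] rot [ 0.   -0.04 -0.02] z [ 0.42   0.001 -0.907] yaw 3.138
```

carry_out --series '[{"travel":[0.09,0,0.04],"delta_rot":[0,-0.02,0],"fingers":0},{"travel":[0,0,0],"delta_rot":[0,0,0],"fingers":0}]'

```text
clock: 30.65
tcp_pos: [0.529, 0.1464, 0.1862]
orientation: [0.217, 0.002, 0.976, 0.001]
wrist_force: [-0.6, 0.3, -0.8]
finger_gap: 0.0625
grip_force: 44.6
```

```bash
python3 -c "
from h import *
s=env.get_state(); info(s); rel(s)"
```

```text
t 30.65 p [0.529  0.1464 0.1862] j [ 0.16  -0.033 -0.58   0.592 -0.066  0.149] F [-0.6  0.3 -0.8] T [0.09 0.48 0.06] gap 0.0625 g 44.6
axial mm 16.78 lat 0.42 0.04 F ax,lat,y -0.5 -0.9 0.3
travel [ 0.27 -0.   -0.62] rot [-0.   -0.01 -0.02] z [ 0.423  0.001 -0.906] yaw 3.138
```

Good alignment now. I'll descend in small steps.

carry_out --series '[{"travel":[0.034,0,-0.072],"delta_rot":[0,0,0],"fingers":0},{"travel":[0.034,0,-0.072],"delta_rot":[0,0,0],"fingers":0},{"travel":[0,0,0],"delta_rot":[0,0,0],"fingers":0}]'

```text
clock: 31.02
tcp_pos: [0.5306, 0.1465, 0.1825]
orientation: [0.217, 0.001, 0.976, 0.001]
wrist_force: [-0.0, 1.2, -2.1]
finger_gap: 0.062
grip_force: 44.5
```

```bash
python3 -c "
from h import *
s=env.get_state(); info(s); rel(s)"
```

```text
t 31.02 p [0.5306 0.1465 0.1825] j [ 0.16  -0.027 -0.584  0.582 -0.066  0.148] F [-0.   1.2 -2.1] T [0.17 0.56 0.08] gap 0.062 g 44.5
axial mm 12.73 lat 0.28 0.08 F ax,lat,y -1.9 -0.9 1.2
travel [ 0.21 -0.   -0.47] rot [-0.   -0.01 -0.03] z [ 0.423  0.001 -0.906] yaw 3.138
```

Past the earlier contact point with no force. Continuing.

carry_out --series '[{"travel":[0.034,0,-0.072],"delta_rot":[0,0,0],"fingers":0},{"travel":[0.017,0,-0.036],"delta_rot":[0,0,0],"fingers":0},{"travel":[0,0,0],"delta_rot":[0,0,0],"fingers":0}]'

```text
clock: 31.4
tcp_pos: [0.5319, 0.1464, 0.18]
orientation: [0.217, 0.002, 0.976, 0.001]
wrist_force: [-1.0, 0.8, -0.6]
finger_gap: 0.0627
grip_force: 44.6
```

carry_out --series '[{"travel":[0.025,0,-0.054],"delta_rot":[0,0,0],"fingers":0},{"travel":[0,0,0],"delta_rot":[0,0,0],"fingers":0}]'

```text
clock: 31.65
tcp_pos: [0.5326, 0.1464, 0.1791]
orientation: [0.217, 0.002, 0.976, 0.001]
wrist_force: [-5.1, 0.3, 3.7]
finger_gap: 0.0622
grip_force: 45.1
```

```bash
python3 -c "
from h import *
s=env.get_state(); info(s); rel(s)"
```

```text
t 31.65 p [0.5326 0.1464 0.1791] j [ 0.159 -0.021 -0.587  0.571 -0.066  0.148] F [-5.1  0.3  3.7] T [0.18 1.05 0.07] gap 0.0622 g 45.1
axial mm 8.83 lat 0.67 0.02 F ax,lat,y 5.5 -3.0 0.3
travel [ 0.12 -0.   -0.33] rot [-0.   -0.   -0.02] z [ 0.424  0.001 -0.906] yaw 3.138
```

carry_out --series '[{"travel":[0.02,0,-0.045],"delta_rot":[0,0,0],"fingers":0},{"travel":[0,0,0],"delta_rot":[0,0,0],"fingers":0}]'

```text
clock: 31.9
tcp_pos: [0.5328, 0.1464, 0.1787]
orientation: [0.217, 0.001, 0.976, 0.001]
wrist_force: [-11.2, -0.5, 10.8]
finger_gap: 0.0622
grip_force: 46.1
```

```bash
python3 -c "
from h import *
s=env.get_state(); info(s); rel(s); c=snap('side','s7'); t=snap('top','t7')
a=cv2.resize(c['color'][220:290,240:325],None,fx=4.5,fy=4.5,interpolation=2); b=cv2.resize(t['color'][170:290,245:360],None,fx=3.4,fy=3.4,interpolation=2)
im=np.zeros((450,800,3),np.uint8); im[:a.shape[0],:a.shape[1]]=a; im[:b.shape[0],400:400+b.shape[1]]=b[:,:400]; cv2.imwrite('pics/m7.png',im[:,:,::-1])"
```

```text
t 31.9 p [0.5328 0.1464 0.1787] j [ 0.159 -0.02  -0.588  0.57  -0.066  0.148] F [-11.2  -0.5  10.8] T [0.   1.62 0.03] gap 0.0622 g 46.1
axial mm 8.41 lat 0.75 0.05 F ax,lat,y 14.5 -5.5 -0.5
travel [ 0.11 -0.   -0.32] rot [ 0.    0.   -0.03] z [ 0.424  0.001 -0.906] yaw 3.138
```

View pics/m7.png

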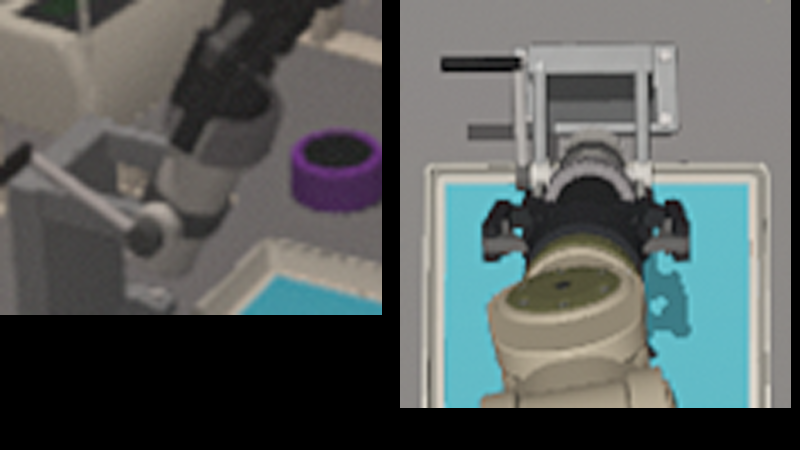

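The side crop shows the cap down over the jar's neck and the lever at rest. I'll release so it settles, then measure the cap against the tool before regripping centred.

carry_out --series '[{"travel":[-0.02,0,0.04],"delta_rot":[0,0,0],"fingers":0},{"travel":[0,0,0],"delta_rot":[0,0,0],"fingers":-1},{"travel":[0,0,0],"delta_rot":[0,0,0],"fingers":-1},{"travel":[0,0,0],"delta_rot":[0,0,0],"fingers":-1}]'

```text
clock: 32.5
tcp_pos: [0.5329, 0.1463, 0.1786]
orientation: [0.217, 0.002, 0.976, 0.001]
wrist_force: [-0.1, -0.1, -0.1]
finger_gap: 0.0855
grip_force: 0.0
```

```bash
cat > fit.py <<'E'
from h import *
from scipy.optimize import least_squares
def fit(img,c,zz,u0,v0,rr,arc):
    g=img.max(2).astype(int); P=[]; H=c['hand_eye']
    for a in np.radians(np.arange(*arc,4)):
        pr=[g[int(round(v0+r*np.sin(a))),int(round(u0+r*np.cos(a)))] for r in range(*rr)]
        k=[i for i in range(len(pr)-3) if pr[i]<62 and min(pr[i+1:i+4])>75]
        if k: r=rr[0]+k[0]+.5; P.append(plane(c,u0+r*np.cos(a),v0+r*np.sin(a),zz,H)[:2])
    P=np.array(P); return len(P),least_squares(lambda q:np.hypot(*(P-q[:2]).T)-q[2],[0,0,.024],loss='soft_l1',f_scale=.0005).x.round(4)
E
python3 - <<'E'
from fit import *
s=env.get_state(); info(s); rel(s); c=snap('wrist','w8')
print('w1',fit(cv2.imread('pics/w1.png'),c,.1064,314.6,244.6,(20,48),(0,360)))
for zz in (-.024,-.028,-.032): print('w8',zz,fit(cv2.imread('pics/w8.png'),c,zz,317,340,(45,100),(150,391)))
for zz in (-.034,-.037,-.04): print('w2',zz,fit(cv2.imread('pics/w2.png'),c,zz,317,345,(45,100),(150,391)))
E
```

```text
t 32.5 p [0.5329 0.1463 0.1786] j [ 0.159 -0.02  -0.588  0.57  -0.066  0.148] F [-0.1 -0.1 -0.1] T [-0.04  0.4   0.01] gap 0.0855 g 0.0
axial mm 8.25 lat 0.8 -0.15 F ax,lat,y 0.0 -0.2 -0.1
travel [ 0.11  0.01 -0.31] rot [ 0.   -0.   -0.02] z [ 0.424  0.001 -0.906] yaw 3.138
w1 (73, array([-0.0046, -0.0016,  0.0238]))
w8 -0.024 (39, array([0.0076, 0.0005, 0.025 ]))
w8 -0.028 (39, array([0.0098, 0.0005, 0.0242]))
w8 -0.032 (39, array([0.0119, 0.0005, 0.0233]))
w2 -0.034 (47, array([-0.0008,  0.0001,  0.0249]))
w2 -0.037 (47, array([0.0012, 0.0001, 0.0242]))
w2 -0.04 (47, array([0.0031, 0.0001, 0.0235]))
```

View pics/w8.png

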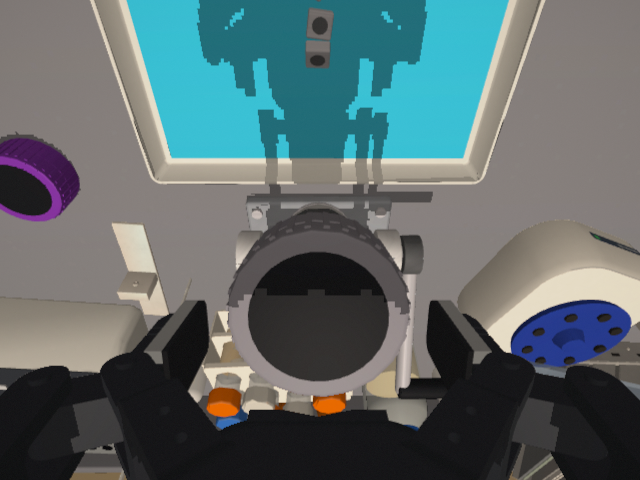

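The cap's disc is now at about (318,322) and rounder than before, so the cap seems to have shifted or tipped on release. I'll fit the circle in 3D to check.

```bash
cat >> fit.py <<'E'
def pts(img,u0,v0,rr,arc):
    g=cv2.GaussianBlur(img.max(2),(3,3),0).astype(int); P=[]
    for a in np.radians(np.arange(*arc,3)):
        pr=[g[int(round(v0+r*np.sin(a))),int(round(u0+r*np.cos(a)))] for r in range(*rr)]
        k=[i for i in range(len(pr)-3) if pr[i]<66 and min(pr[i+1:i+4])>72]
        if k: r=rr[0]+k[0]+.7; P.append((u0+r*np.cos(a),v0+r*np.sin(a)))
    return np.array(P)
def fit3(P,c,R0=.0238,z0=-.03):
    H=c['hand_eye']; rays=[ray(c,u,v,H) for u,v in P]; o=rays[0][0]; D=np.array([r for _,r in rays])
    def f(q):
        n=np.array([q[3],q[4],-1]); n/=np.linalg.norm(n); t=((q[:3]-o)@n)/(D@n); X=o+D*t[:,None]
        return np.linalg.norm(X-q[:3],axis=1)-R0
    s=least_squares(f,[0,0,z0,0,0],loss='soft_l1',f_scale=.0004); return len(P),s.x.round(4),round(float(np.sqrt(np.mean(s.fun**2))),5)
E
python3 - <<'E'
from fit import *
c=env.read_camera('wrist')
for f,u,v,rr,arc,z in (('w1',314.6,244.6,(20,48),(0,360),.1),('w2',317,345,(45,100),(150,391),-.035),('w6',317,340,(45,100),(150,391),-.03),('w8',318,322,(50,85),(0,360),-.03)):
    print(f,fit3(pts(cv2.imread(f'pics/{f}.png'),u,v,rr,arc),c,z0=z))
E
```

```text
w1 (104, array([-0.0041, -0.0016,  0.1044, -0.0017, -0.0007]), 0.00025)
w2 (59, array([ 0.0029,  0.    , -0.0396, -0.0056, -0.0172]), 0.00116)
w6 (58, array([ 0.0052,  0.0003, -0.0312,  0.0054, -0.0026]), 0.00016)
w8 (90, array([ 0.0106,  0.0005, -0.029 ,  0.0452, -0.0009]), 0.00016)
```

Run:
```python
from fit import *
import pickle
s1,_=pickle.load(open('w1.pkl','rb')); s=env.get_state()
a=np.array([-.4226,0,.9063]); e=np.array([.9063,0,.4226])
A=(tool(s1)@[-.0041,-.0016,.1044,1])[:3]; B=(tool(s)@[.0106,.0005,-.029,1])[:3]
print(A,B,'B-A mm: axial',(B-A)@a*1e3,'lat',(B-A)@e*1e3,'y',(B-A)[1]*1e3)
t=env.get_state()['tcp_pos']; print('tcp-A',(t-A)@a*1e3,(t-A)@e*1e3,(t-A)[1]*1e3)
```

```text
[0.515353   0.14737268 0.20485782] [0.51088455 0.14681703 0.20033582] B-A mm: axial -2.2099207854177956 lat -5.9607486800863025 y -0.5556485337705475
tcp-A -31.201945082539762 4.659094568491274 -1.0687617135903549
```

Run:
```python
from h import *
snap('top','t9'); snap('side','s9')
for f in ('top0','t7','t9'):
    g=cv2.imread(f'pics/{f}.png').max(2).astype(float)[180:195,258:272]; w=np.clip(100-g,0,None); print(f,(w.sum(1)@np.arange(15)/w.sum()).round(3))
for f in ('side0','s7','s9'):
    x,y=blob({'color':cv2.imread(f'pics/{f}.png')},(228,245,250,275),62); print(f,len(x),x.mean().round(2),y.mean().round(2))
```

```text
top0 8.505
t7 8.673
t9 8.665
side0 55 239.6 258.95
s7 57 240.02 258.25
s9 58 240.05 258.17
```

carry_out --series '[{"travel":[-0.12,0.02,-0.23],"delta_rot":[0,0,0],"fingers":-1},{"travel":[-0.11,0,-0.23],"delta_rot":[0,0,0],"fingers":-1},{"travel":[0,0,0],"delta_rot":[0,0,0],"fingers":-1}]'

```text
clock: 33.08
tcp_pos: [0.5258, 0.1468, 0.166]
orientation: [0.216, 0.001, 0.976, 0.001]
wrist_force: [0.5, 0.1, 0.2]
finger_gap: 0.0855
grip_force: 0.0
```

Run:
```python
from fit import *
s=env.get_state(); info(s); c=snap('wrist','w10'); im=cv2.imread('pics/w10.png')
m=(im.max(2)<66).astype(np.uint8); m[:230]=0; m[420:]=0
g=im.max(2)[250:420,318]; print(g[::6])
for v in (345,355,365): print(fit3(pts(im,318,v,(45,95),(150,391)),c))
```

```text
t 33.08 p [0.5258 0.1468 0.166 ] j [ 0.163 -0.019 -0.62   0.54  -0.068  0.151] F [0.5 0.1 0.2] T [-0.06  0.41  0.  ] gap 0.0855 g 0.0
[62 61 61 64 79 87 88 87 18 20 19 17 48 49 50 50 50 51 51 51 51 50 50 50
 50 50 49 49 20]
(62, array([-0.0016, -0.0001, -0.037 ,  0.0804,  0.0124]), 0.00234)
(66, array([-0.0017, -0.0001, -0.037 ,  0.0792, -0.0058]), 0.00015)
(61, array([-0.0015, -0.0001, -0.037 ,  0.0591, -0.0048]), 0.00014)
```

carry_out --series '[{"travel":[0.05,0,0.02],"delta_rot":[0,0,0],"fingers":-0.5},{"travel":[0,0,0],"delta_rot":[0,0,0],"fingers":0},{"travel":[0,0,0],"delta_rot":[0,0,0],"fingers":0},{"travel":[0,0,0],"delta_rot":[0,0,0],"fingers":0}]'

```text
clock: 33.62
tcp_pos: [0.5285, 0.1469, 0.1686]
orientation: [0.217, 0.002, 0.976, 0.001]
wrist_force: [-3.6, -0.5, 5.1]
finger_gap: 0.0631
grip_force: 42.4
```

Run:
```python
from fit import *
s=env.get_state(); info(s); rel(s); c=snap('wrist','w11'); im=cv2.imread('pics/w11.png')
print(fit3(pts(im,318,350,(45,95),(150,391)),c))
```

```text
t 33.62 p [0.5285 0.1469 0.1686] j [ 0.162 -0.019 -0.614  0.542 -0.068  0.15 ] F [-3.6 -0.5  5.1] T [-0.1   0.65 -0.07] gap 0.0631 g 42.4
axial mm 1.0 lat -7.46 0.51 F ax,lat,y 6.1 -1.1 -0.5
travel [ 0.29 -0.02  0.09] rot [ 0.    0.01 -0.02] z [ 0.425  0.001 -0.905] yaw 3.138
(52, array([ 0.0025,  0.0001, -0.037 ,  0.0149, -0.0104]), 0.00014)
```

carry_out --series '[{"travel":[0.06,0,0.02],"delta_rot":[0,0,0],"fingers":0},{"travel":[0.04,0,0],"delta_rot":[0,0,0],"fingers":0},{"travel":[0,0,0],"delta_rot":[0,0,0],"fingers":0}]'

```text
clock: 34.05
tcp_pos: [0.5295, 0.1469, 0.1689]
orientation: [0.216, 0.001, 0.976, 0.001]
wrist_force: [-13.8, -1.4, 13.8]
finger_gap: 0.0628
grip_force: 43.3
```

Run:
```python
from fit import *
s=env.get_state(); info(s); rel(s); c=snap('wrist','w12'); im=cv2.imread('pics/w12.png')
print(fit3(pts(im,318,350,(45,95),(150,391)),c)); snap('side','s12')
x,y=blob({'color':cv2.imread(f'pics/s12.png')},(228,245,250,275),62); print(len(x),x.mean().round(2),y.mean().round(2))
```

```text
t 34.05 p [0.5295 0.1469 0.1689] j [ 0.161 -0.016 -0.61   0.546 -0.067  0.15 ] F [-13.8  -1.4  13.8] T [-0.33  1.7  -0.19] gap 0.0628 g 43.3
axial mm 0.91 lat -6.38 0.49 F ax,lat,y 18.3 -6.6 -1.4
travel [ 0.25 -0.02  0.07] rot [ 0.   -0.01 -0.03] z [ 0.423  0.001 -0.906] yaw 3.139
(60, array([ 0.0023,  0.0001, -0.037 ,  0.0055, -0.016 ]), 0.00015)
56 239.54 258.96
```

The jar is back on its stop (side-view bar at 239.5,258.96, the same as at the start) and the cap is square. Now I turn it clockwise.

carry_out --series '[{"travel":[-0.01,-0.005,0.01],"delta_rot":[0.23,0,-0.5],"fingers":0},{"travel":[-0.007,-0.005,-0.003],"delta_rot":[0.46,0,-0.99],"fingers":0},{"travel":[-0.007,-0.005,-0.003],"delta_rot":[0.46,0,-0.99],"fingers":0},{"travel":[-0.007,-0.005,-0.003],"delta_rot":[0.46,0,-0.99],"fingers":0}]'

```text
clock: 34.65
tcp_pos: [0.531, 0.1461, 0.1698]
orientation: [0.214, 0.189, 0.957, 0.042]
wrist_force: [-3.3, -1.8, 6.7]
finger_gap: 0.0625
grip_force: 43.0
```

Run:
```python
from fit import *
s=env.get_state(); info(s); rel(s); print('Taxis',s['ft_torque']@[-.4226,0,.9063]); c=snap('wrist','w13'); im=cv2.imread('pics/w13.png')
print(fit3(pts(im,318,350,(45,95),(150,391)),c))
```

```text
t 34.65 p [0.531  0.1461 0.1698] j [ 0.161 -0.016 -0.61   0.542 -0.069  0.535] F [-3.3 -1.8  6.7] T [-0.43  0.48 -0.12] gap 0.0625 g 43.0
axial mm 1.1 lat -4.64 -0.31 F ax,lat,y 7.5 -0.1 -1.8
travel [0.19 0.01 0.04] rot [-1.63  0.03  3.48] z [ 0.426 -0.001 -0.905] yaw 2.752
Taxis 0.06818907020366607
(63, array([ 0.002 , -0.0002, -0.0367,  0.0166, -0.0082]), 0.00017)
```

carry_out --series '[{"travel":[-0.007,-0.005,-0.003],"delta_rot":[0.46,0,-0.99],"fingers":0},{"travel":[-0.007,-0.005,-0.003],"delta_rot":[0.46,0,-0.99],"fingers":0},{"travel":[-0.007,-0.005,-0.003],"delta_rot":[0.46,0,-0.99],"fingers":0},{"travel":[-0.007,-0.005,-0.003],"delta_rot":[0.46,0,-0.99],"fingers":0},{"travel":[-0.007,-0.005,-0.003],"delta_rot":[0.46,0,-0.99],"fingers":0}]'

```text
clock: 35.33
tcp_pos: [0.5296, 0.1456, 0.1691]
orientation: [0.195, 0.44, 0.871, 0.097]
wrist_force: [-4.6, -1.4, 7.8]
finger_gap: 0.0627
grip_force: 43.3
```

carry_out --series '[{"travel":[-0.007,-0.003,-0.003],"delta_rot":[0.46,0,-0.99],"fingers":0},{"travel":[-0.007,-0.003,-0.003],"delta_rot":[0.46,0,-0.99],"fingers":0},{"travel":[-0.007,-0.003,-0.003],"delta_rot":[0.46,0,-0.99],"fingers":0},{"travel":[-0.007,-0.003,-0.003],"delta_rot":[0.46,0,-0.99],"fingers":0},{"travel":[-0.007,-0.003,-0.003],"delta_rot":[0.46,0,-0.99],"fingers":0}]'

```text
clock: 35.95
tcp_pos: [0.5287, 0.1458, 0.1687]
orientation: [0.161, 0.659, 0.72, 0.146]
wrist_force: [-3.7, 0.8, 7.3]
finger_gap: 0.0625
grip_force: 43.2
```

Run:
```python
from fit import *
s=env.get_state(); info(s); rel(s); print('Taxis',s['ft_torque']@[-.4226,0,.9063])
```

```text
t 35.95 p [0.5287 0.1458 0.1687] j [ 0.161 -0.018 -0.613  0.543 -0.069  1.627] F [-3.7  0.8  7.3] T [0.13 0.53 0.19] gap 0.0625 g 43.2
axial mm 1.08 lat -7.21 -0.57 F ax,lat,y 8.2 -0.3 0.8
travel [0.28 0.02 0.08] rot [-6.250e+00  1.000e-02  1.337e+01] z [ 0.424 -0.001 -0.906] yaw 1.661
Taxis 0.11305093211943855
```

carry_out --series '[{"travel":[0,0,0],"delta_rot":[0.46,0,-0.99],"fingers":0},{"travel":[0,0,0],"delta_rot":[0.46,0,-0.99],"fingers":0},{"travel":[0,0,0],"delta_rot":[0.46,0,-0.99],"fingers":0},{"travel":[0,0,0],"delta_rot":[0.46,0,-0.99],"fingers":0},{"travel":[0,0,0],"delta_rot":[0.46,0,-0.99],"fingers":0}]'

```text
clock: 36.58
tcp_pos: [0.5285, 0.1461, 0.1687]
orientation: [0.115, 0.828, 0.516, 0.184]
wrist_force: [-5.7, 0.5, 7.9]
finger_gap: 0.063
grip_force: 43.4
```

carry_out --series '[{"travel":[0,0,0],"delta_rot":[0.46,0,-0.99],"fingers":0},{"travel":[0,0,0],"delta_rot":[0.46,0,-0.99],"fingers":0},{"travel":[0,0,0],"delta_rot":[0,0,0],"fingers":0}]'

```text
clock: 36.95
tcp_pos: [0.5288, 0.1461, 0.1688]
orientation: [0.094, 0.879, 0.424, 0.195]
wrist_force: [-5.0, 0.5, 6.9]
finger_gap: 0.063
grip_force: 43.2
```

carry_out --series '[{"travel":[0,0,0],"delta_rot":[0.23,0,-0.5],"fingers":0},{"travel":[0,0,0],"delta_rot":[0,0,0],"fingers":0}]'

```text
clock: 37.2
tcp_pos: [0.5288, 0.1466, 0.1688]
orientation: [0.089, 0.89, 0.4, 0.197]
wrist_force: [-3.7, 1.9, 6.5]
finger_gap: 0.0625
grip_force: 43.4
```

Run:
```python
from fit import *
s=env.get_state(); info(s); rel(s); print('Taxis',s['ft_torque']@[-.4226,0,.9063])
```

```text
t 37.2 p [0.5288 0.1466 0.1688] j [ 0.161 -0.017 -0.611  0.546 -0.068  2.443] F [-3.7  1.9  6.5] T [0.53 0.53 0.42] gap 0.0625 g 43.4
axial mm 1.12 lat -7.14 0.19 F ax,lat,y 7.5 -0.6 1.9
travel [ 0.28 -0.01  0.08] rot [-9.690e+00 -1.000e-02  2.075e+01] z [ 0.423  0.    -0.906] yaw 0.845
Taxis 0.1514492838142685
```

carry_out --series '[{"travel":[0,0,0],"delta_rot":[0.23,0,-0.5],"fingers":0},{"travel":[0,0,0],"delta_rot":[0,0,0],"fingers":0}]'

```text
clock: 37.45
tcp_pos: [0.5283, 0.1478, 0.1684]
orientation: [0.082, 0.901, 0.376, 0.2]
wrist_force: [-4.7, 7.7, 6.2]
finger_gap: 0.0627
grip_force: 43.7
```

```bash
python3 -c "
from h import *
s=env.get_state(); info(s); rel(s); print('Taxis',s['ft_torque']@[-.4226,0,.9063])"
```

```text
t 37.45 p [0.5283 0.1478 0.1684] j [ 0.162 -0.017 -0.611  0.546 -0.065  2.498] F [-4.7  7.7  6.2] T [1.46 0.77 0.73] gap 0.0627 g 43.7
axial mm 0.96 lat -7.67 1.37 F ax,lat,y 7.6 -1.7 7.7
travel [ 0.29 -0.05  0.09] rot [-9.92 -0.05 21.25] z [ 0.422  0.003 -0.907] yaw 0.791
Taxis 0.04334844288075723
```

carry_out --series '[{"travel":[0,0,0],"delta_rot":[0.23,0,-0.5],"fingers":0},{"travel":[0,0,0],"delta_rot":[0,0,0],"fingers":0}]'

```text
clock: 37.7
tcp_pos: [0.5282, 0.1483, 0.1685]
orientation: [0.076, 0.911, 0.352, 0.202]
wrist_force: [-4.9, 8.8, 5.2]
finger_gap: 0.0628
grip_force: 44.8
```

```bash
python3 -c "
from h import *
s=env.get_state(); info(s); rel(s); print('Taxis',s['ft_torque']@[-.4226,0,.9063])"
```

```text
t 37.7 p [0.5282 0.1483 0.1685] j [ 0.163 -0.017 -0.611  0.546 -0.064  2.553] F [-4.9  8.8  5.2] T [1.61 0.88 0.97] gap 0.0628 g 44.8
axial mm 1.06 lat -7.81 1.87 F ax,lat,y 6.8 -2.3 8.8
travel [ 0.3  -0.07  0.09] rot [-10.15  -0.06  21.74] z [ 0.421  0.004 -0.907] yaw 0.737
Taxis 0.2001111173390021
```

carry_out --series '[{"travel":[0,-0.02,0],"delta_rot":[0.23,0,-0.5],"fingers":0},{"travel":[0,0,0],"delta_rot":[0,0,0],"fingers":0}]'

```text
clock: 37.95
tcp_pos: [0.5275, 0.1476, 0.1681]
orientation: [0.07, 0.92, 0.327, 0.203]
wrist_force: [-7.7, 7.0, 7.7]
finger_gap: 0.0629
grip_force: 47.0
```

```bash
python3 -c "
from h import *
s=env.get_state(); info(s); rel(s); print('Taxis',s['ft_torque']@[-.4226,0,.9063])"
```

```text
t 37.95 p [0.5275 0.1476 0.1681] j [ 0.162 -0.017 -0.612  0.547 -0.064  2.606] F [-7.7  7.   7.7] T [1.29 1.27 1.17] gap 0.0629 g 47.0
axial mm 1.05 lat -8.53 1.22 F ax,lat,y 10.2 -3.7 7.0
travel [ 0.33 -0.05  0.11] rot [-10.36  -0.06  22.24] z [ 0.42   0.003 -0.908] yaw 0.682
Taxis 0.5164774017510562
```

carry_out --series '[{"travel":[0.02,-0.02,0],"delta_rot":[0.28,0,-0.6],"fingers":0},{"travel":[0,0,0],"delta_rot":[0,0,0],"fingers":0}]'

```text
clock: 38.2
tcp_pos: [0.5265, 0.1468, 0.1676]
orientation: [0.064, 0.931, 0.297, 0.204]
wrist_force: [-13.4, 5.1, 11.6]
finger_gap: 0.0628
grip_force: 48.1
```

```bash
python3 -c "
from h import *
s=env.get_state(); info(s); rel(s); print('Taxis',s['ft_torque']@[-.4226,0,.9063])"
```

```text
t 38.2 p [0.5265 0.1468 0.1676] j [ 0.16  -0.018 -0.612  0.55  -0.064  2.67 ] F [-13.4   5.1  11.6] T [0.94 2.1  1.4 ] gap 0.0628 g 48.1
axial mm 0.97 lat -9.71 0.35 F ax,lat,y 16.1 -7.2 5.1
travel [ 0.37 -0.01  0.13] rot [-10.6   -0.06  22.85] z [ 0.417  0.003 -0.909] yaw 0.617
Taxis 0.8699503152691871
```

carry_out --series '[{"travel":[0,0,0],"delta_rot":[0,0,0],"fingers":-1},{"travel":[0,0,0],"delta_rot":[0,0,0],"fingers":-1},{"travel":[0,0,0],"delta_rot":[0,0,0],"fingers":-1},{"travel":[-0.17,0,0.36],"delta_rot":[0,0,0],"fingers":-1},{"travel":[-0.34,0,0.72],"delta_rot":[0,0,0],"fingers":-1}]'

```text
clock: 38.83
tcp_pos: [0.5152, 0.1441, 0.1942]
orientation: [0.066, 0.931, 0.294, 0.204]
wrist_force: [-0.4, -0.7, 0.6]
finger_gap: 0.0853
grip_force: 0.0
```

carry_out --series '[{"travel":[-0.42,0,0.9],"delta_rot":[0,0,0],"fingers":-1},{"travel":[-0.42,0,0.9],"delta_rot":[0,0,0],"fingers":-1},{"travel":[-0.42,0,0.9],"delta_rot":[0,0,0],"fingers":-1},{"travel":[-0.42,0,0.9],"delta_rot":[0,0,0],"fingers":-1},{"travel":[0,0,0],"delta_rot":[0,0,0],"fingers":-1}]'

```text
clock: 39.45
tcp_pos: [0.4747, 0.1446, 0.2873]
orientation: [0.066, 0.931, 0.294, 0.207]
wrist_force: [0.2, 0.4, 0.3]
finger_gap: 0.085
grip_force: 0.0
```

Run:
```python
from fit import *
s=env.get_state(); info(s); c=snap('wrist','w14'); im=cv2.imread('pics/w14.png'); snap('side','s14')
x,y=blob({'color':cv2.imread('pics/s14.png')},(228,245,250,275),62); print('bar',len(x),x.mean().round(2),y.mean().round(2))
p=np.linalg.inv(tool(s)@c['hand_eye'])@[.515,.1474,.2045,1]; u,v=c['cx']-c['fx']*p[0]/p[2],c['cy']+c['fy']*p[1]/p[2]; print(u,v)
n,q,e=fit3(pts(im,u,v,(20,48),(0,360)),c,z0=.1); print(n,q,e)
M=tool(s); nn=M[:3,:3]@(-np.array([q[3],q[4],-1])); nn/=np.linalg.norm(nn); nn*=-np.sign(nn[2])*-1
B=(M@np.r_[q[:3],1])[:3]; print('top',B,'normal',nn.round(4),'want',[-.4226,0,.9063])
A=np.array([.51535,.14737,.20486]); a=np.array([-.4226,0,.9063]); ee=np.array([.9063,0,.4226]); print('d ax,lat,y',((B-A)@a*1e3).round(2),((B-A)@ee*1e3).round(2),((B-A)[1]*1e3).round(2))
```

```text
t 39.45 p [0.4747 0.1446 0.2873] j [ 0.182 -0.195 -0.464  0.87  -0.079  2.693] F [0.2 0.4 0.3] T [-0.01  0.37  0.02] gap 0.085 g 0.0
bar 55 239.6 258.95
315.98455468755657 239.37852201055003
95 [ 0.0013 -0.0041  0.093   0.0183  0.0283] 0.00023
top [0.51295675 0.14854039 0.20257875] normal [-0.3959 -0.0107  0.9182] want [-0.4226, 0, 0.9063]
d ax,lat,y -1.06 -3.13 1.17
```

View pics/w14.png

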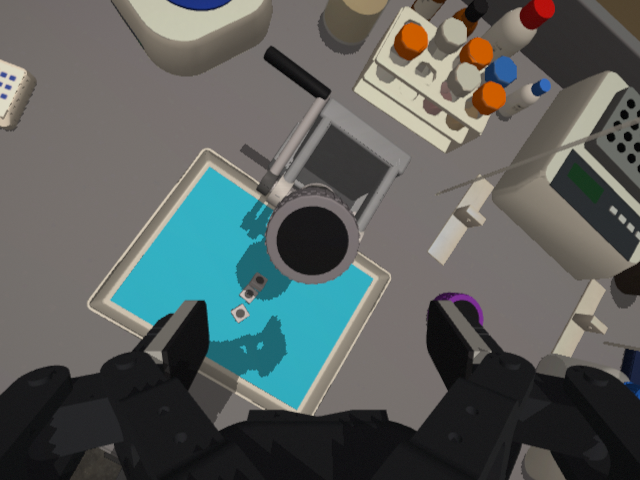

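The wrist view shows the cap seated on the jar at (312,240), all three nuts in the tray at (259,282), (248,295) and (240,313), and the gripper clear. The lever bar is at its starting pixels and the stop torque was felt after about 2.3 rad, so I'm handing in.

```bash
python3 -c "
from h import *
print(env.hand_in())"
```

```text
the job is handed in; nothing more can be done
None
```

The job is handed in at about 39 s of the 72 s allowed: all three nuts are in the tray, the jar is back on its stop, and the cap is screwed down until it stopped turning. The cap's closed angle was judged from the turn (about 2.3 rad) and the rising torque, because it can't be seen in the images, and hand-in gave no verdict.

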